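Pack the calibrated instruments on the slab

ROBOT

A 6-joint arm with a two-finger parallel gripper is mounted at the origin on the work surface. World frame = base frame: x ahead of the robot, y to its left, z up, the work surface at z = 0. Lengths are in m, angles in rad, forces in N, time in s.
With the tool pointing down it reaches from about 0.25 to 0.8 m from the base axis. Payload 3.9 kg.
Tool frame: the origin (TCP) lies at the very end of the fingers, on their centre line; the grasp point (between the pads) lies 19 mm behind it; y points along the fingers, x is the direction in which the jaws open and shut, and the axes are right-handed (so a half turn about y gives the same grasp; the last joint's range is limited). The gripper opens to 85 mm and grips with 20 to 120 N. Pads are 22 mm wide; open, the fingers measure 114 mm over their backs; the gripper's body (76 mm by 85 mm) begins 54 mm behind the grasp point. The pads swing forward as they close: fully open they stand 13 mm farther back than shut.
Start: joints at [-1.326, 0.26, -0.138, 1.173, 0, 1.571], TCP at [0.127, -0.509, 0.231] pointing down, gripper open.
Joint ranges: [-2.78, 2.78], [-0.83, 1.72], [-1.28, 1.37], [-1.9, 2.12], [-1.57, 1.48], [-3.14, 3.14]. Speed limits (rad/s): [2.57, 2.57, 3.14, 3.14, 3.14, 3.14].

INTERFACE

Orientations are given as a unit quaternion [w, x, y, z].
In Python, from cell import sense, camera, hand_in gives the robot as it stands. The module is installed in compiled form; this text tells all that it offers.
- The arm moves only by the tool jog_arm, never from a script. Its argument "series" is a list of rows, each a list of 7 numbers: the turn, a rotation vector about the tool's x, y, z in rad, then the shift along the tool's x, y, z in cm, then the opening, from 0 (shut) to 1 (fully open). In form: [[wx, wy, wz, tx, ty, tz, hand], ...]. A call has 1 to 12 rows; each row is the pose to reach, as a shift and turn from the pose commanded when the call began, along the tool's axes at that moment; what a row does not reach only later rows make up. A row lasts 1/8 s, in which the tool goes at most 62.5 mm and 10.7 degrees, less where a joint would pass 70% of its speed; a pose out of reach is approached as far as the arm can. A call with a gripper value outside its range is refused whole. The fingers move at their own pace and stop on an object; "force" is the grip in N (left out, the last holds). Time passes only in rows, so rows that repeat a pose let the fingers close. It gives the time, the measured TCP pose, the force and the opening at its end, in the units of the state.
- sense(): the state, without advancing time (a new reading comes with each control period).
- camera(name): name is "scene" or "top"; returns a dict with "image" (420x560x3 uint8, red, green, blue), "depth" (420x560 float32, m along the optical axis (not along the pixel's ray), 0 where there is no reading), "fx", "fy", "cx", "cy" (pixels), "T" (4x4, takes a point from camera to world coordinates). Camera axes: x right, y down, z forward; pixel columns grow to the right and rows downward; lengths in m; the calibration is good to about 2 mm. A picture is of the moment at which its call begins.
- hand_in(): hands the job in, once; it reports no verdict.
The state is a dict: "t": time; "q": joint angles; "dq": joint speeds; "joint_efforts": joint torques, N m; "tcp_pos": TCP position; "tool_rot": TCP orientation; "wrist_force": force on the tool from outside, world axes, zero at the start; "torque": the same for the moment, N m; "gripper_width": opening from 0.0 (shut) to 1.0 (fully open).
Only numpy, scipy, OpenCV 4.12 (cv2) and the standard library are available. Lean on these libraries where they do the work, as an engineer would, in place of code of your own. Each camera call takes 0.05 s, during which the arm holds its last target.

TASK

First clear the empty square sensor housing off the packing slab: turn it over and stand it mouth-down on the black rubber mat, wholly on the mat. Then pack the slab with one interlocking layer: set every instrument case on the bench upright and squarely on a dark grey rectangle of its own, so that the row of three is full and any cases left over are in the row of two. Leave the multimeter, sensor head and screwdriver where they are, and let go of everything at the end.

Things in the scene. Friction and masses are not known exactly. Their poses are not given: they have to be found in the camera images.
- slab: fixed plywood packing slab, 172 (its x) by 206 mm (its y), 15 mm thick; origin: centre of its underside, z up. Five dark grey rectangles 80 by 54 mm (a case's footprint) painted on top, 5 mm apart: a row of three side by side, long sides along the slab's x (-x half, nearer the robot), and a row of two end to end, long sides along the slab's y (+x half)
- a1 (a point): centre of a dark grey painted rectangle on the slab's top, in the row of three; at (-29.5, -59) mm from the slab's centre; a case set here has its long side along the slab's x
- a2 (a point): centre of a dark grey painted rectangle on the slab's top, in the row of three; at (-29.5, 0) mm; a case set here has its long side along the slab's x
- a3 (a point): centre of a dark grey painted rectangle on the slab's top, in the row of three; at (-29.5, 59) mm; a case set here has its long side along the slab's x
- b1 (a point): centre of a dark grey painted rectangle on the slab's top, in the row of two; at (42.5, -42.5) mm from the slab's centre; a case set here has its long side along the slab's y
- b2 (a point): centre of a dark grey painted rectangle on the slab's top, in the row of two; at (42.5, 42.5) mm; a case set here has its long side along the slab's y
- mat: fixed black rubber mat, 160 by 160 mm, 3 mm thick, on the bench to the robot's right (-y); origin at the centre of its underside
- housing: empty square aluminium sensor housing, an open cup: 56 by 56 mm outside, 64 mm high, walls and bottom 4 mm, about 0.2 kg; starts mouth-up on the slab. Origin: centre of the outside of its closed bottom; its z points from there to the open mouth (z up = mouth-up). Being square, it can rest on a side without rolling
- case1: plastic instrument case, 80 mm long (its x), 54 mm wide (its y), body 36 mm high, about 0.28 kg; along the middle of its lid runs a black grip bar 58 mm long (x), 16 mm thick (y), 12 mm deep, top 64 mm above the underside, on two 16 mm thick posts. Origin: centre of underside, z up. The cases are alike and interchangeable; four or all five are present (absent: None)
- case2: same as case1
- case3: same as case1
- case4: same as case1
- case5: same as case1
- multimeter: black multimeter, 75 by 140 by 32 mm, beyond the slab; bystander
- sensor_head: round aluminium sensor head, 82 mm across, 72 mm high, beyond the slab; bystander
- screwdriver: screwdriver lying at the robot's left; bystander

How it is judged:
On the way, in this order (a step that is already met when the one before it is completed fails the run):
1. the housing stands mouth-down on the mat, let go (angle between housing's own z axis and vertical above 3.04 rad and height (world z) of housing below 0.073 m and linear speed of housing below 0.02 m/s and x of housing in the frame of mat between -0.052 and 0.052 m and y of housing in the frame of mat between -0.052 and 0.052 m and contact force between the fingers and housing below 0.05 N), for 0.2 s.
2. the row of three is complete and every case present lies on a rectangle of its own (((horizontal distance between case1 and a1 below 0.01 m and angle between the x axis of case1 and the x axis of slab, either way round below 0.14 rad) or (horizontal distance between case1 and a2 below 0.01 m and angle between the x axis of case1 and the x axis of slab, either way round below 0.14 rad) or (horizontal distance between case1 and a3 below 0.01 m and angle between the x axis of case1 and the x axis of slab, either way round below 0.14 rad) or (horizontal distance between case1 and b1 below 0.01 m and angle between the x axis of case1 and the y axis of slab, either way round below 0.14 rad) or (horizontal distance between case1 and b2 below 0.01 m and angle between the x axis of case1 and the y axis of slab, either way round below 0.14 rad)) and ((horizontal distance between case2 and a1 below 0.01 m and angle between the x axis of case2 and the x axis of slab, either way round below 0.14 rad) or (horizontal distance between case2 and a2 below 0.01 m and angle between the x axis of case2 and the x axis of slab, either way round below 0.14 rad) or (horizontal distance between case2 and a3 below 0.01 m and angle between the x axis of case2 and the x axis of slab, either way round below 0.14 rad) or (horizontal distance between case2 and b1 below 0.01 m and angle between the x axis of case2 and the y axis of slab, either way round below 0.14 rad) or (horizontal distance between case2 and b2 below 0.01 m and angle between the x axis of case2 and the y axis of slab, either way round below 0.14 rad)) and ((horizontal distance between case3 and a1 below 0.01 m and angle between the x axis of case3 and the x axis of slab, either way round below 0.14 rad) or (horizontal distance between case3 and a2 below 0.01 m and angle between the x axis of case3 and the x axis of slab, either way round below 0.14 rad) or (horizontal distance between case3 and a3 below 0.01 m and angle between the x axis of case3 and the x axis of slab, either way round below 0.14 rad) or (horizontal distance between case3 and b1 below 0.01 m and angle between the x axis of case3 and the y axis of slab, either way round below 0.14 rad) or (horizontal distance between case3 and b2 below 0.01 m and angle between the x axis of case3 and the y axis of slab, either way round below 0.14 rad)) and ((horizontal distance between case4 and a1 below 0.01 m and angle between the x axis of case4 and the x axis of slab, either way round below 0.14 rad) or (horizontal distance between case4 and a2 below 0.01 m and angle between the x axis of case4 and the x axis of slab, either way round below 0.14 rad) or (horizontal distance between case4 and a3 below 0.01 m and angle between the x axis of case4 and the x axis of slab, either way round below 0.14 rad) or (horizontal distance between case4 and b1 below 0.01 m and angle between the x axis of case4 and the y axis of slab, either way round below 0.14 rad) or (horizontal distance between case4 and b2 below 0.01 m and angle between the x axis of case4 and the y axis of slab, either way round below 0.14 rad)) and ((horizontal distance between case5 and a1 below 0.01 m and angle between the x axis of case5 and the x axis of slab, either way round below 0.14 rad) or (horizontal distance between case5 and a2 below 0.01 m and angle between the x axis of case5 and the x axis of slab, either way round below 0.14 rad) or (horizontal distance between case5 and a3 below 0.01 m and angle between the x axis of case5 and the x axis of slab, either way round below 0.14 rad) or (horizontal distance between case5 and b1 below 0.01 m and angle between the x axis of case5 and the y axis of slab, either way round below 0.14 rad) or (horizontal distance between case5 and b2 below 0.01 m and angle between the x axis of case5 and the y axis of slab, either way round below 0.14 rad)) and ((horizontal distance between case1 and a1 below 0.01 m and angle between the x axis of case1 and the x axis of slab, either way round below 0.14 rad) or (horizontal distance between case2 and a1 below 0.01 m and angle between the x axis of case2 and the x axis of slab, either way round below 0.14 rad) or (horizontal distance between case3 and a1 below 0.01 m and angle between the x axis of case3 and the x axis of slab, either way round below 0.14 rad) or (horizontal distance between case4 and a1 below 0.01 m and angle between the x axis of case4 and the x axis of slab, either way round below 0.14 rad) or (horizontal distance between case5 and a1 below 0.01 m and angle between the x axis of case5 and the x axis of slab, either way round below 0.14 rad)) and ((horizontal distance between case1 and a2 below 0.01 m and angle between the x axis of case1 and the x axis of slab, either way round below 0.14 rad) or (horizontal distance between case2 and a2 below 0.01 m and angle between the x axis of case2 and the x axis of slab, either way round below 0.14 rad) or (horizontal distance between case3 and a2 below 0.01 m and angle between the x axis of case3 and the x axis of slab, either way round below 0.14 rad) or (horizontal distance between case4 and a2 below 0.01 m and angle between the x axis of case4 and the x axis of slab, either way round below 0.14 rad) or (horizontal distance between case5 and a2 below 0.01 m and angle between the x axis of case5 and the x axis of slab, either way round below 0.14 rad)) and ((horizontal distance between case1 and a3 below 0.01 m and angle between the x axis of case1 and the x axis of slab, either way round below 0.14 rad) or (horizontal distance between case2 and a3 below 0.01 m and angle between the x axis of case2 and the x axis of slab, either way round below 0.14 rad) or (horizontal distance between case3 and a3 below 0.01 m and angle between the x axis of case3 and the x axis of slab, either way round below 0.14 rad) or (horizontal distance between case4 and a3 below 0.01 m and angle between the x axis of case4 and the x axis of slab, either way round below 0.14 rad) or (horizontal distance between case5 and a3 below 0.01 m and angle between the x axis of case5 and the x axis of slab, either way round below 0.14 rad)) and angle between each of case1, case2, case3, case4, case5's own z axis and vertical below 0.1 rad and z of each of case1, case2, case3, case4, case5 in the frame of slab below 0.021 m and linear speed of each of case1, case2, case3, case4, case5 below 0.02 m/s), for 0.2 s.
At the end, for the whole second after the job is handed in: Housing mouth-down (0.1 rad) on the mat, centre within 52 mm of its centre along each mat axis; every case upright on the slab, centre within 10 mm and long side within 0.14 rad of a grey rectangle's; the row of three full; all at rest (all of step 2 and angle between housing's own z axis and vertical above 3.04 rad and height (world z) of housing below 0.073 m and linear speed of housing below 0.02 m/s and x of housing in the frame of mat between -0.052 and 0.052 m and y of housing in the frame of mat between -0.052 and 0.052 m); the robot touches nothing.
It fails at once if the multimeter is moved more than 30 mm (distance of multimeter from where it was at the start of the episode above 0.03 m).
It fails at once if the sensor head is moved more than 30 mm (distance of sensor_head from where it was at the start of the episode above 0.03 m).
It fails at once if the screwdriver is moved more than 30 mm (distance of screwdriver from where it was at the start of the episode above 0.03 m).
Of case1, case2, case3, case4, case5 only 4 to 5 are there at a start; the rules pass over those that are not, and their reading is None.
At some moment in a run one of case1, case2, case3, case4, case5, housing may be knocked a few centimetres aside while the robot is not near it.
It also fails if it takes over 210 s, if anything falls off the work surface, if the arm or the gripper's body presses on something with over 40 N, if the wrist force passes 120 N, or if a joint passes its speed limit or range.

## Working session

There is one attempt and no reset: what is moved stays moved. The work goes in short steps, Python scripts to look and compute and a tool call to move; the robot and the scene stay as the last step left them, time stands still between calls to the robot, and variables do not carry over. Pictures are saved under pics/ and viewed, and the job is handed in when it is done.

Besides the shell and the picture viewer there is one more tool, called after "Call:" as name(argument=value, ...), one argument or row to a line, values as JSON. jog_arm: Moves the arm, as the interface text tells. Its arguments: {"type":"object","properties":{"series":{"type":"array"},"force":{"type":"number"}},"required":["series"]}

```bash
mkdir -p pics; ls
python3 - <<'E'
from cell import sense,camera
import cv2,numpy as np
s=sense();print(s)
for n in("scene","top"):
    c=camera(n);cv2.imwrite(f"pics/{n}0.png",c["image"][:,:,::-1]);print(n,c["fx"],c["fy"],c["cx"],c["cy"],np.round(c["T"],3).tolist())
    np.savez(f"pics/{n}0.npz",**c)
E
```

```text
pics
{'t': 0.0, 'q': array([-1.32600302e+00,  2.60654081e-01, -1.39388918e-01,  1.17269337e+00,
       -1.99768303e-05,  1.57080729e+00]), 'dq': array([ 0.00066755,  0.00200917, -0.00044914, -0.00127032,  0.00095457,
       -0.00202877]), 'joint_efforts': array([ 1.12418224e-04, -4.05674708e+01,  2.53925246e+01,  1.85934780e-02,
       -6.67821041e-05, -1.21762056e-06]), 'tcp_pos': array([ 0.12706375, -0.5086821 ,  0.23047309]), 'tool_rot': array([ 0.55771903, -0.55688584,  0.43576159, -0.4346717 ]), 'wrist_force': array([-0.53340079, -0.42481071, -0.49715625]), 'torque': array([-0.03675071, -0.00297864, -0.04840878]), 'gripper_width': 0.9996237773143876}
scene 421.82155301421886 421.82155301421886 277.25154253023055 216.32305996875598 [[0.358, 0.703, -0.615, 1.196], [0.934, -0.277, 0.227, -0.179], [-0.011, -0.656, -0.755, 0.823], [0.0, 0.0, 0.0, 1.0]]
top 538.8956045625415 538.8956045625415 282.3657806858355 203.22205784600416 [[0.013, -0.987, 0.158, 0.362], [-1.0, -0.013, 0.005, 0.045], [-0.003, -0.159, -0.987, 1.493], [0.0, 0.0, 0.0, 1.0]]
```

View pics/top0.png

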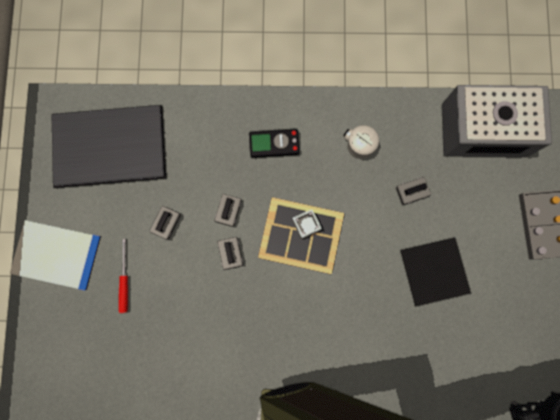

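View pics/scene0.png

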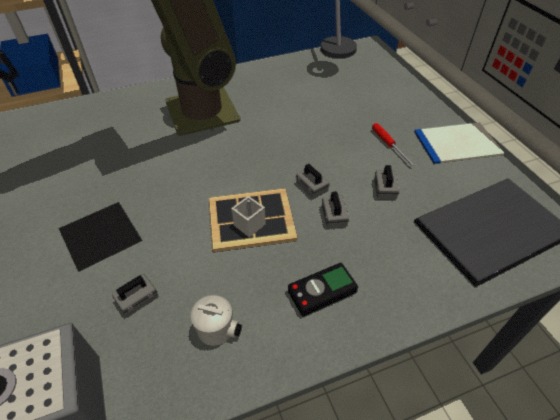

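Both pictures show four cases: top pixels (165,223), (229,210), (230,253) and (413,190). The housing is on the slab at (308,224) and the mat is at (436,271). Next I'll measure them.

```bash
cat > h.py <<'E'
import numpy as np,cv2
from cell import sense,camera
from scipy.spatial.transform import Rotation as R
def cloud(c):
    d=c["depth"];v,u=np.indices(d.shape)
    p=np.stack([(u-c["cx"])/c["fx"]*d,(v-c["cy"])/c["fy"]*d,d],-1)
    return p@c["T"][:3,:3].T+c["T"][:3,3]
def rect(pts):
    (cx,cy),(w,h),a=cv2.minAreaRect((pts[:,:2]*1000).astype(np.float32))
    if w<h:w,h,a=h,w,a+90
    a=(a+90)%180-90
    return np.round([cx,cy,w,h,a],1)
def comps(P,zlo,zhi,xl=(0.15,.85),yl=(-.55,.6),minn=15):
    m=(P[...,2]>zlo)&(P[...,2]<zhi)&(P[...,0]>xl[0])&(P[...,0]<xl[1])&(P[...,1]>yl[0])&(P[...,1]<yl[1])
    n,l,st,ce=cv2.connectedComponentsWithStats(m.astype(np.uint8),connectivity=4)
    for i in range(1,n):
        if st[i,4]>=minn:
            pts=P[l==i];print(np.round(ce[i]).astype(int),st[i,4],"rect mm/deg",rect(pts),"zmed",np.round(np.median(pts[:,2])*1000,1),"max",np.round(pts[:,2].max()*1000,1))
def look(name,tag,crop=None,k=3):
    c=camera(name);im=c["image"][:,:,::-1]
    np.savez(f"pics/{name}{tag}.npz",**c)
    if crop: 
        u0,v0,u1,v1=crop;im=im[v0:v1,u0:u1];im=cv2.resize(im,None,fx=k,fy=k,interpolation=cv2.INTER_CUBIC)
    cv2.imwrite(f"pics/{name}{tag}.png",im);return c
def ray(c,u,v,z):
    d=c["T"][:3,:3]@np.array([(u-c["cx"])/c["fx"],(v-c["cy"])/c["fy"],1]);o=c["T"][:3,3]
    return (o+d*(z-o[2])/d[2])
E
python3 - <<'E'
from h import *
c=dict(np.load("pics/top0.npz"));P=cloud(c)
print("bench z",np.median(P[230:260,350:390,2]))
print("tops 56+");comps(P,.052,.09)
print("low");comps(P,.025,.045)
print("slab");comps(P,.009,.02,xl=(.3,.65),yl=(-.2,.25))
im=c["image"][180:300,130:290][:,:,::-1];cv2.imwrite("pics/cropA.png",cv2.resize(im,None,fx=5,fy=5,interpolation=cv2.INTER_CUBIC))
im=c["image"][165:315,250:480][:,:,::-1];cv2.imwrite("pics/cropB.png",cv2.resize(im,None,fx=3.4,fy=3.4,interpolation=cv2.INTER_CUBIC))
E
```

```text
bench z 0.0005939901527769464
tops 56+
[464 142] 359 rect mm/deg [ 758.8 -448.9  187.6   86.5   53.8] zmed 71.5 max 89.9
[363 140] 711 rect mm/deg [ 767.  -166.5   80.8   79.3   89.3] zmed 78.2 max 89.4
[416 189] 137 rect mm/deg [ 636.8 -309.1   60.    16.4  -70.6] zmed 64.1 max 72.0
[226 208] 134 rect mm/deg [576.3 202.8  58.   17.  -15.4] zmed 63.7 max 72.3
[307 223] 216 rect mm/deg [536.2 -12.8  56.8  56.8 -65.1] zmed 77.5 max 87.6
[162 221] 144 rect mm/deg [539.5 374.2  57.3  19.1 -24.7] zmed 63.9 max 73.0
[229 252] 137 rect mm/deg [457.7 193.   57.4  16.2  14. ] zmed 64.4 max 72.7
low
[447 139] 101 rect mm/deg [ 788.9 -401.4  113.7   31.9   16.1] zmed 35.4 max 45.0
[274 142] 1264 rect mm/deg [769.3  78.5 139.1  76.4 -85.7] zmed 33.1 max 44.7
[347 134] 50 rect mm/deg [ 794.  -124.2   32.6   17.   -15.2] zmed 37.8 max 44.6
[354 154] 22 rect mm/deg [ 738.8 -145.9   34.1    5.7   53.2] zmed 34.9 max 44.5
[482 155] 72 rect mm/deg [ 739.7 -498.9  100.2    3.4   89.7] zmed 34.1 max 45.0
[413 191] 436 rect mm/deg [ 636.7 -308.9   81.7   55.5  -70.6] zmed 36.4 max 44.6
[228 210] 446 rect mm/deg [576.4 202.5  80.6  55.5 -15.3] zmed 36.3 max 45.0
[165 223] 437 rect mm/deg [538.6 373.9  79.8  57.4 -24.3] zmed 35.9 max 44.8
[230 253] 465 rect mm/deg [457.9 192.8  80.2  56.   12.8] zmed 36.2 max 44.4
[122 279] 15 rect mm/deg [384.3 483.2  16.3   8.4  12.1] zmed 26.5 max 30.3
[121 290] 22 rect mm/deg [356.2 482.1  17.9  11.3  -8.3] zmed 27.3 max 32.2
[122 304] 40 rect mm/deg [319.6 479.5  29.6  14.3   5. ] zmed 28.2 max 33.3
slab
[300 237] 3589 rect mm/deg [511.2  -1.5 208.6 173.2  78.1] zmed 15.5 max 20.0
[307 219] 25 rect mm/deg [555.4 -15.5  27.2  15.  -70.8] zmed 17.9 max 19.9
[300 222] 16 rect mm/deg [549.1   2.5  19.5   6.6 -21.3] zmed 17.8 max 19.1
[309 226] 20 rect mm/deg [537.5 -20.8  22.3  10.6 -29.2] zmed 17.2 max 19.3
[303 230] 20 rect mm/deg [524.4  -5.1  22.3   7.3  61.9] zmed 17.6 max 19.9
```

Run:
```python
from h import *
c=dict(np.load("pics/scene0.npz"));P=cloud(c)
print("tops");comps(P,.054,.09)
print("slab");comps(P,.009,.02,xl=(.3,.65),yl=(-.2,.25))
print("low");comps(P,.028,.042)
```

```text
tops
[313 171] 124 rect mm/deg [460.7 194.2  57.7  17.1  15.1] zmed 62.4 max 66.7
[389 173] 118 rect mm/deg [541.9 375.   59.   16.  -23.4] zmed 62.6 max 66.6
[336 201] 128 rect mm/deg [580.4 203.7  57.2  16.7 -14.5] zmed 62.9 max 66.7
[248 211] 498 rect mm/deg [539.  -11.5  58.2  58.1  24.9] zmed 70.9 max 82.1
[130 285] 239 rect mm/deg [ 640.1 -307.4   57.9   17.2  -70.9] zmed 62.6 max 66.8
[211 315] 1352 rect mm/deg [ 771.  -164.9   81.5   79.8  -13.5] zmed 77.6 max 89.2
[ 90 368] 322 rect mm/deg [ 7.971e+02 -3.983e+02  1.048e+02  2.400e+00 -1.000e-01] zmed 72.5 max 90.0
slab
[312 190] 98 rect mm/deg [478.1 180.1  89.1  43.2  47.5] zmed 14.0 max 20.0
[251 220] 3321 rect mm/deg [513.    1.4 206.3 176.9  78.2] zmed 14.8 max 19.9
[337 224] 65 rect mm/deg [615.2 192.1  53.2  12.   64.9] zmed 13.9 max 19.7
low
[312 181] 324 rect mm/deg [461.6 193.1  83.9  53.8  15.1] zmed 35.3 max 41.8
[386 182] 350 rect mm/deg [542.9 375.   83.3  54.4 -24.5] zmed 35.2 max 41.7
[335 210] 407 rect mm/deg [580.4 203.5  79.   55.4 -15.3] zmed 35.1 max 41.8
[248 212] 45 rect mm/deg [515.1  -4.8  32.6  13.9  74. ] zmed 35.5 max 41.9
[250 226] 115 rect mm/deg [556.1 -17.2  78.9  41.3  71.4] zmed 34.8 max 41.9
[322 286] 1812 rect mm/deg [772.3  79.8 138.3  74.9 -85.5] zmed 32.1 max 41.9
[134 295] 601 rect mm/deg [ 640.1 -307.4   80.4   56.   -71. ] zmed 35.2 max 41.7
[226 332] 235 rect mm/deg [ 796.4 -159.1   88.4   31.2   86.5] zmed 36.2 max 41.9
[ 97 377] 112 rect mm/deg [ 7.982e+02 -3.984e+02  1.016e+02  2.000e+00  1.000e-01] zmed 34.6 max 42.0
```

View pics/cropB.png

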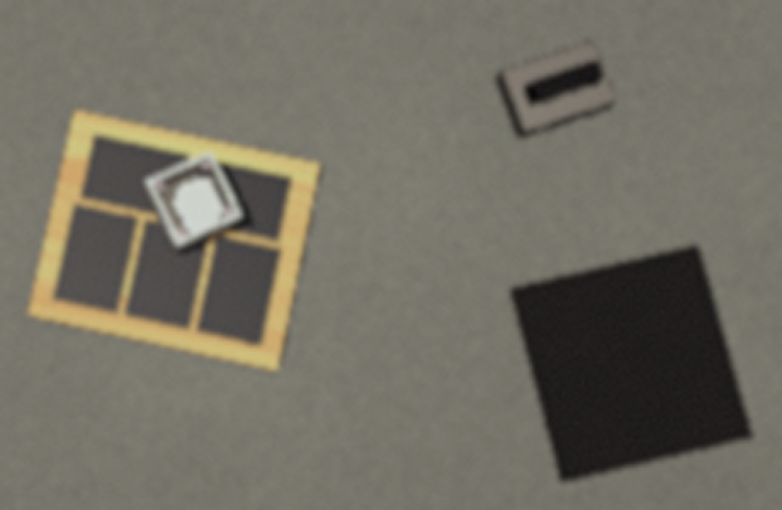

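View pics/cropA.png

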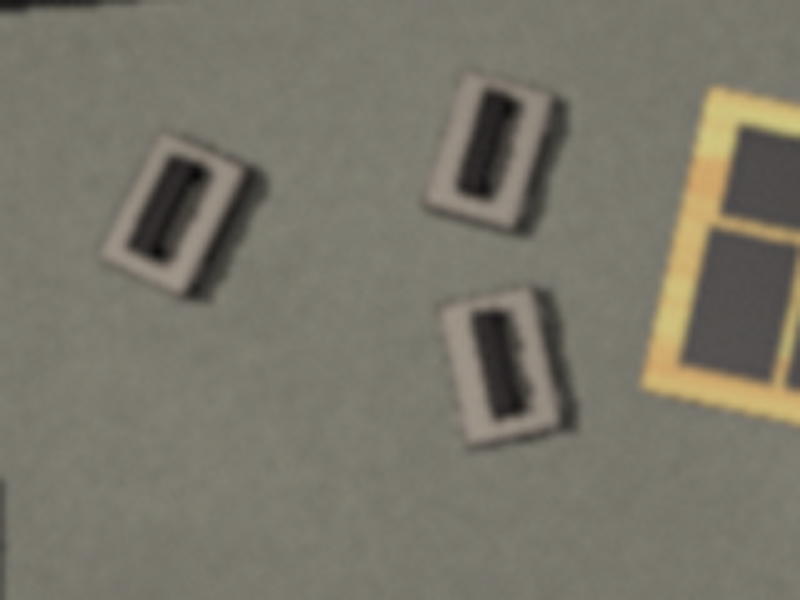

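```bash
cat >> h.py <<'E'
def Rdown(psi):
    a=np.radians(psi);x=np.array([np.cos(a),np.sin(a),0]);y=np.array([0,0,-1.]);return np.stack([x,y,np.cross(x,y)],1)
def Rdir(yaw,pitch,roll=0):
    """tool y points along yaw, pitched down by pitch deg; jaws horizontal at roll 0 (x to the left of d)"""
    a,p=np.radians([yaw,pitch]);y=np.array([np.cos(a)*np.cos(p),np.sin(a)*np.cos(p),-np.sin(p)])
    x=np.array([-np.sin(a),np.cos(a),0]);M=np.stack([x,y,np.cross(x,y)],1)
    return M@R.from_rotvec([0,np.radians(roll),0]).as_matrix()
def cur():
    s=sense();q=s["tool_rot"];return s["tcp_pos"],R.from_quat(q,scalar_first=True).as_matrix(),s
def plan(pos,M,p0=None,M0=None):
    if p0 is None:p0,M0,_=cur()
    w=R.from_matrix(M0.T@M).as_rotvec();t=M0.T@(np.array(pos)-p0)*100
    n=max(np.linalg.norm(t)/6.25,np.degrees(np.linalg.norm(w))/10.7)
    print("turn",np.round(w,3).tolist(),"shift",np.round(t,2).tolist(),"rows>=%.1f"%n)
E
python3 - <<'E'
from h import *
c=dict(np.load("pics/top0.npz"))
k=[ray(c,250+u/3.4,165+v/3.4,.003)[:2]*1000 for u,v in[(513,289),(697,247),(750,436),(561,480)]]
print("mat top",np.round(k,0).tolist(),np.mean(k,0))
c=dict(np.load("pics/scene0.npz"))
k=[ray(c,u,v,.003)[:2]*1000 for u,v in[(60,233),(119,206),(141,236),(83,267)]]
print("mat scene",np.round(k,0).tolist(),np.mean(k,0))
# slab outline by plywood corners, row a centres
p,M,s=cur();print(np.round(M,3))
for n in("top","scene"):
    c=dict(np.load(f"pics/{n}0.npz"));P=cloud(c)
    print(n,"bench z near slab",np.round(np.median(P[(abs(P[...,0]-.5)<.2)&(abs(P[...,1])<.2)&(P[...,2]<.009)][:,2]),4))
E
```

```text
mat top [[474.0, -276.0], [510.0, -427.0], [359.0, -464.0], [322.0, -311.0]] [ 416.53667126 -369.53094978]
mat scene [[380.0, -460.0], [341.0, -310.0], [464.0, -271.0], [508.0, -413.0]] [ 423.38922519 -363.63038454]
[[ 0.242 -0.     0.97 ]
 [-0.97   0.002  0.242]
 [-0.002 -1.    -0.   ]]
top bench z near slab 0.0007
scene bench z near slab -0.0004
```

Run:
```python
from h import *
plan([.38,-.2,.33],Rdir(0,45))
```

```text
turn [-0.139, -2.691, -1.115] shift [-23.84, -9.9, 32.02] rows>=15.6
```

Run:
```python
from h import *
plan([.38,-.2,.33],Rdir(-28,50,180))
plan([.38,-.2,.33],Rdir(-28,50,0))
```

```text
turn [0.667, 0.702, -0.257] shift [-23.84, -9.9, 32.02] rows>=6.6
turn [-0.322, -2.287, -0.833] shift [-23.84, -9.9, 32.02] rows>=13.1
```

Call:
jog_arm(
  series=[
    [0.667,0.702,-0.257,-23.84,-9.9,32.02,1],
    [0.667,0.702,-0.257,-23.84,-9.9,32.02,1],
    [0.667,0.702,-0.257,-23.84,-9.9,32.02,1],
    [0.667,0.702,-0.257,-23.84,-9.9,32.02,1],
    [0.667,0.702,-0.257,-23.84,-9.9,32.02,1],
    [0.667,0.702,-0.257,-23.84,-9.9,32.02,1],
    [0.667,0.702,-0.257,-23.84,-9.9,32.02,1],
    [0.667,0.702,-0.257,-23.84,-9.9,32.02,1],
    [0.667,0.702,-0.257,-23.84,-9.9,32.02,1],
    [0.667,0.702,-0.257,-23.84,-9.9,32.02,1],
  ],
)

```text
t: 1.35
tcp_pos: [0.3785, -0.2028, 0.3294]
tool_rot: [-0.466, 0.218, -0.363, 0.777]
wrist_force: [0.2, -0.2, -0.1]
gripper_width: 0.996
```

Run:
```python
from h import *
p,M,s=cur();print(s["q"].round(3),p.round(4),M.round(3),s["t"])
c=look("top","1")
P=cloud(c)
comps(P,.052,.075)
```

```text
[-0.492 -0.435 -0.758  0.551 -0.     3.14 ] [ 0.3785 -0.2028  0.3294] [[-0.471  0.566  0.676]
 [-0.882 -0.303 -0.361]
 [ 0.001 -0.766  0.642]] 1.35
[464 143] 211 rect mm/deg [ 759.3 -449.5  184.6   87.4   53.7] zmed 65.0 max 74.9
[366 136] 20 rect mm/deg [ 781.1 -174.7   23.3   10.    55.6] zmed 70.9 max 74.7
[358 149] 101 rect mm/deg [ 746.6 -152.    77.4   30.6   56.6] zmed 69.8 max 74.9
[416 189] 138 rect mm/deg [ 636.7 -308.3   58.4   16.5  -70.9] zmed 63.2 max 73.1
[226 208] 137 rect mm/deg [576.2 202.7  58.2  16.3 -14.6] zmed 64.4 max 72.4
[162 221] 146 rect mm/deg [539.2 374.1  57.3  17.2 -24. ] zmed 63.8 max 71.4
[229 252] 137 rect mm/deg [457.6 193.1  57.6  16.2  13. ] zmed 64.1 max 72.0
```

View pics/top1.png

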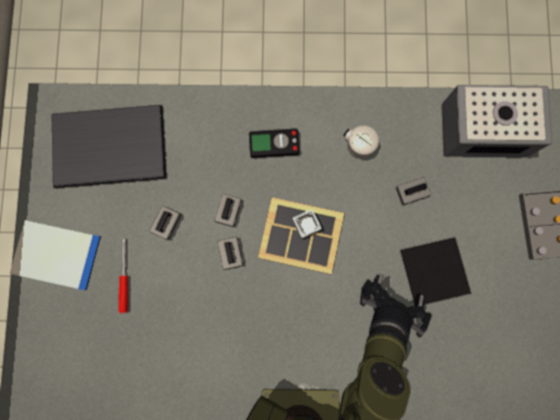

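Call:
jog_arm(
  series=[
    [0,-0.4,0,0,0,0,1],
    [0,-0.8,0,0,0,0,1],
    [0,-1.2,0,0,0,0,1],
    [0,-1.6,0,0,0,0,1],
    [0,-2.0,0,0,0,0,1],
    [0,-2.4,0,0,0,0,1],
    [0,-2.8,0,0,0,0,1],
    [0,-3.1,0,0,0,0,1],
    [0,-3.1,0,0,0,0,1],
    [0,-3.1,0,0,0,0,1],
    [0,-3.1,0,0,0,0,1],
    [0,-3.1,0,0,0,0,1],
  ],
)

```text
t: 2.9
tcp_pos: [0.3783, -0.2035, 0.3296]
tool_rot: [-0.527, 0.796, 0.265, 0.137]
wrist_force: [0.0, 0.1, 0.4]
gripper_width: 0.997
```

Run:
```python
from h import *
p,M,s=cur();print(s["q"].round(3),p.round(4),M.round(3),s["t"])
plan([.38,-.10,.25],Rdir(10,0,0))
```

```text
[-0.494 -0.435 -0.758  0.55   0.     0.884] [ 0.3783 -0.2035  0.3296] [[ 0.822  0.566 -0.061]
 [ 0.278 -0.304  0.911]
 [ 0.497 -0.766 -0.407]] 2.9
turn [-0.518, -1.089, -0.973] shift [-0.95, 3.04, 12.67] rows>=8.3
```

Call:
jog_arm(
  series=[
    [-0.518,-1.089,-0.973,-0.95,3.04,12.67,1],
    [-0.518,-1.089,-0.973,-0.95,3.04,12.67,1],
    [-0.518,-1.089,-0.973,-0.95,3.04,12.67,1],
    [-0.518,-1.089,-0.973,-0.95,3.04,12.67,1],
    [-0.518,-1.089,-0.973,-0.95,3.04,12.67,1],
    [-0.518,-1.089,-0.973,-0.95,3.04,12.67,1],
    [-0.518,-1.089,-0.973,-0.95,3.04,12.67,1],
    [-0.518,-1.089,-0.973,-0.95,3.04,12.67,1],
    [-0.518,-1.089,-0.973,-0.95,3.04,12.67,1],
    [-0.518,-1.089,-0.973,-0.95,3.04,12.67,1],
  ],
)

```text
t: 4.15
tcp_pos: [0.3382, -0.1139, 0.268]
tool_rot: [-0.19, 0.677, 0.71, -0.035]
wrist_force: [0.7, 0.5, -0.5]
gripper_width: 1.0
```

Run:
```python
from h import *
p,M,s=cur();print(s["q"].round(3),p.round(4),M.round(3),s["t"])
plan([.40,-.076,.15],Rdir(25,0,0))
```

```text
[-1.329 -0.324 -1.282  0.16   1.223 -0.857] [ 0.3382 -0.1139  0.268 ] [[-0.01   0.948 -0.317]
 [ 0.975  0.08   0.209]
 [ 0.223 -0.307 -0.925]] 4.15
turn [-0.266, -0.287, -0.385] shift [1.0, 9.78, 9.75] rows>=2.9
```

```bash
cat > kin.py <<'E'
import numpy as np
from scipy.optimize import least_squares
from scipy.spatial.transform import Rotation as R
def fk(q,k):
    r0,z0,a,b,c,e,L4,L5=k
    ez=R.from_euler('z',q[0]).as_matrix()
    def rp(p): return R.from_euler('y',p).as_matrix()
    f1=rp(q[1]);f2=rp(q[1]-q[2]);f3=rp(q[1]-q[2]+q[3])
    W=np.array([r0,0,z0])+f1@[b,0,a]+f2@[c,0,e]+f3@[L4,0,0]
    R5=f3@R.from_euler('z',q[4]).as_matrix()
    T=W+R5@[L5,0,0]
    # tool: y=x5 ; 
    M=R5@np.array([[0,1,0],[1,0,0],[0,0,-1.]])@R.from_rotvec([0,q[5],0]).as_matrix()
    return ez@T,ez@M
S=[([-1.32600302e+00,2.60654081e-01,-1.39388918e-01,1.17269337e+00,0,1.57080729],[0.12706375,-0.5086821,0.23047309],None),
([-0.492,-0.435,-0.758,0.551,0,3.14],[0.3785,-0.2028,0.3294],[[-0.471,0.566,0.676],[-0.882,-0.303,-0.361],[0.001,-0.766,0.642]]),
([-1.329,-0.324,-1.282,0.16,1.223,-0.857],[0.3382,-0.1139,0.268],[[-0.01,0.948,-0.317],[0.975,0.08,0.209],[0.223,-0.307,-0.925]])]
E
python3 - <<'E'
from kin import *
for q,p,M in S[1:]:
    print(fk(q,[0]*8)[1].round(3).tolist(),M)
def res(k): return np.concatenate([fk(q,k)[0]-p for q,p,_ in S]+[0.02*(np.array(k)-[0,.2,.3,.05,.25,0,.07,.25])])
s=least_squares(res,[0,.2,.3,.05,.25,0,.07,.25]);print(s.x.round(3),res(s.x)[:9].round(4))
E
```

```text
[[-0.471, 0.566, 0.677], [-0.882, -0.303, -0.361], [0.001, -0.767, 0.642]] [[-0.471, 0.566, 0.676], [-0.882, -0.303, -0.361], [0.001, -0.766, 0.642]]
[[-0.011, 0.948, -0.317], [0.975, 0.08, 0.208], [0.223, -0.306, -0.925]] [[-0.01, 0.948, -0.317], [0.975, 0.08, 0.209], [0.223, -0.307, -0.925]]
[-0.021  0.238  0.431  0.035  0.414  0.049 -0.022  0.32 ] [-0.      0.0001 -0.     -0.     -0.     -0.0001 -0.0001 -0.0001  0.0001]
```

Run:
```python
from h import *
plan([.56,-.15,.30],Rdir(0,10,0))
```

```text
turn [-0.146, -0.216, 0.065] shift [-3.02, 19.76, -10.74] rows>=3.6
```

Call:
jog_arm(
  series=[
    [-0.146,-0.216,0.065,-3.02,19.76,-10.74,1],
    [-0.146,-0.216,0.065,-3.02,19.76,-10.74,1],
    [-0.146,-0.216,0.065,-3.02,19.76,-10.74,1],
    [-0.146,-0.216,0.065,-3.02,19.76,-10.74,1],
    [-0.146,-0.216,0.065,-3.02,19.76,-10.74,1],
    [-0.146,-0.216,0.065,-3.02,19.76,-10.74,1],
  ],
)

```text
t: 4.9
tcp_pos: [0.5793, -0.1563, 0.3118]
tool_rot: [-0.078, 0.696, 0.71, -0.072]
wrist_force: [0.0, 0.1, -1.2]
gripper_width: 0.998
```

Run:
```python
from h import *
p,M,s=cur();print(s["q"].round(4).tolist(),p.round(4).tolist(),M.round(3).tolist(),s["t"])
plan([.66,-.15,.15],Rdir(0,0,0))
```

```text
[-0.5495, 0.1303, -1.28, -1.1593, 0.5566, -0.1243] [0.5793, -0.1563, 0.3118] [[-0.019, 0.977, -0.211], [1.0, 0.021, 0.006], [0.01, -0.211, -0.977]] 4.9
turn [-0.213, -0.008, 0.02] shift [0.32, 11.31, 14.12] rows>=2.9
```

```bash
cat >> kin.py <<'E'
S.append(([-0.5495, 0.1303, -1.28, -1.1593, 0.5566, -0.1243],[0.5793, -0.1563, 0.3118],None))
lo=np.array([-2.78,-.83,-1.28,-1.9,-1.57,-3.14]);hi=np.array([2.78,1.72,1.37,2.12,1.48,3.14])
k0=[0,.23,.43,.04,.41,0.03,0,.32]
def res(k): return np.concatenate([fk(q,k)[0]-p for q,p,_ in S]+[0.003*(np.array(k)-k0)])
K=least_squares(res,k0).x
def ik(pos,M,q0s=None):
    best=None
    for q0 in ([[0,.5,-.8,-.5,0,0],[0,.9,-.3,-1,.3,0],[0,.9,-1,-.5,.3,2.8],[-.6,.9,-.5,.5,0,1.5],[-.5,.9,-.5,1,0,-1.5]] if q0s is None else q0s):
        f=lambda q:np.concatenate([(fk(q,K)[0]-pos)*5,(fk(q,K)[1]-M).ravel()])
        s=least_squares(f,np.clip(q0,lo+.01,hi-.01),bounds=(lo,hi))
        if best is None or s.cost<best[0]:best=(s.cost,s.x)
    p,Mm=fk(best[1],K)
    return best[1],np.linalg.norm(p-pos),np.degrees(R.from_matrix(M.T@Mm).magnitude())
E
python3 - <<'E'
from kin import *
from h import Rdir
print(K.round(3),np.abs(res(K)[:12]).max())
for roll in(0,178):
  for name,x,y,yaws in(("housing",.537,-.012,[25]),("mat",.418,-.368,range(-90,21,15)),("far",.6,-.35,[-75,-60,-45,-30,-15,0])):
    for yaw in yaws:
      for z in(.045,.1,.2):
        a=np.radians(yaw);q,ep,er=ik(np.array([x+.019*np.cos(a),y+.019*np.sin(a),z]),Rdir(yaw,0,roll))
        print(roll,name,yaw,z,"err mm %.1f deg %.1f"%(ep*1000,er),q.round(2))
E
```

```text
[-0.001  0.219  0.567  0.     0.386  0.061  0.121  0.32 ] 6.859482390339511e-05
0 housing 25 0.045 err mm 28.7 deg 14.5 [-0.61  1.1  -1.28 -1.9   1.18 -0.44]
0 housing 25 0.1 err mm 34.8 deg 13.1 [-0.59  1.   -1.28 -1.9   1.19 -0.34]
0 housing 25 0.2 err mm 39.8 deg 11.2 [-0.57  0.7  -1.28 -1.72  1.16 -0.24]
0 mat -90 0.045 err mm 3.6 deg 3.1 [-0.15  1.17 -1.1  -1.9  -1.44  0.37]
0 mat -90 0.1 err mm 2.7 deg 2.6 [-0.15  1.06 -1.14 -1.9  -1.43  0.3 ]
0 mat -90 0.2 err mm 0.9 deg 1.2 [-0.16  0.84 -1.19 -1.9  -1.42  0.13]
0 mat -75 0.045 err mm 16.9 deg 10.4 [-0.16  1.12 -1.22 -1.9  -1.23  0.41]
0 mat -75 0.1 err mm 14.7 deg 9.1 [-0.18  1.   -1.28 -1.9  -1.2   0.34]
0 mat -75 0.2 err mm 18.9 deg 5.9 [-0.19  0.8  -1.28 -1.9  -1.19  0.16]
0 mat -60 0.045 err mm 39.8 deg 17.8 [-0.22  1.05 -1.28 -1.9  -1.    0.34]
0 mat -60 0.1 err mm 46.9 deg 15.7 [-0.23  0.95 -1.28 -1.9  -1.    0.27]
0 mat -60 0.2 err mm 55.6 deg 12.2 [-0.25  0.78 -1.28 -1.9  -0.99  0.12]
0 mat -45 0.045 err mm 81.9 deg 22.8 [-0.36  0.99 -1.28 -1.9  -0.67  0.2 ]
0 mat -45 0.1 err mm 91.2 deg 20.0 [-0.36  0.91 -1.28 -1.9  
[... 4905 characters left out ...]
33  0.78 -1.2  -1.9  -0.47 -3.14]
178 far -30 0.045 err mm 36.1 deg 14.0 [-0.53  0.99 -1.15 -1.9   0.01  3.1 ]
178 far -30 0.1 err mm 29.3 deg 11.3 [-0.53  0.9  -1.19 -1.9   0.01  3.1 ]
178 far -30 0.2 err mm 14.7 deg 5.6 [-0.53  0.76 -1.24 -1.9   0.01  3.11]
178 far -15 0.045 err mm 26.9 deg 11.9 [-0.77  1.04 -1.09 -1.9   0.57  2.99]
178 far -15 0.1 err mm 22.0 deg 9.5 [-0.76  0.94 -1.14 -1.9   0.54  3.02]
178 far -15 0.2 err mm 10.4 deg 4.3 [-0.73  0.79 -1.2  -1.9   0.49  3.07]
178 far 0 0.045 err mm 12.6 deg 7.1 [-0.89  1.1  -0.99 -1.9   0.93  2.96]
178 far 0 0.1 err mm 9.7 deg 5.4 [-0.88  1.01 -1.03 -1.9   0.91  3.  ]
178 far 0 0.2 err mm 2.5 deg 1.3 [-0.87  0.84 -1.09 -1.9   0.87  3.08]
```

Run:
```python
from kin import *
from h import Rdir
seeds=[[-.15,.8,.3,1.1,-1.4,s] for s in(-1.6,1.6)]+[[-.15,.5,-.5,.6,-1.4,s] for s in(-1.6,1.6)]
for roll in(0,180):
  for pitch in(5,10,15):
   for z in(.041,.10,.18):
    yaw=-99;a,b=np.radians([yaw,pitch]);g=np.array([.418,-.368,z])
    q,ep,er=ik(g+.019*np.array([np.cos(a)*np.cos(b),np.sin(a)*np.cos(b),-np.sin(b)]),Rdir(yaw,pitch,roll),seeds)
    print(roll,pitch,z,"err mm %.1f deg %.1f"%(ep*1000,er),q.round(2))
```

```text
0 5 0.041 err mm 0.0 deg 0.0 [-0.15  0.89 -0.74 -0.01 -1.48  1.62]
0 5 0.1 err mm 0.0 deg 0.0 [-0.15  0.76 -0.74  0.11 -1.48  1.62]
0 5 0.18 err mm 0.0 deg 0.0 [-0.15  0.6  -0.71  0.3  -1.48  1.62]
0 10 0.041 err mm 0.0 deg 0.0 [-0.16  0.83 -0.77 -0.04 -1.4   1.55]
0 10 0.1 err mm 0.0 deg 0.0 [-0.16  0.7  -0.76  0.09 -1.4   1.55]
0 10 0.18 err mm 0.0 deg 0.0 [-0.16  0.55 -0.72  0.29 -1.4   1.55]
0 15 0.041 err mm 0.0 deg 0.0 [-0.17  0.77 -0.78 -0.04 -1.31  1.51]
0 15 0.1 err mm 0.0 deg 0.0 [-0.17  0.65 -0.76  0.1  -1.31  1.51]
0 15 0.18 err mm 0.0 deg 0.0 [-0.17  0.49 -0.71  0.31 -1.31  1.51]
180 5 0.041 err mm 0.0 deg 0.0 [-0.15  0.89 -0.74 -0.01 -1.48 -1.52]
180 5 0.1 err mm 0.0 deg 0.0 [-0.15  0.76 -0.74  0.11 -1.48 -1.52]
180 5 0.18 err mm 0.0 deg 0.0 [-0.15  0.6  -0.71  0.3  -1.48 -1.52]
180 10 0.041 err mm 0.0 deg 0.0 [-0.16  0.83 -0.77 -0.04 -1.4  -1.59]
180 10 0.1 err mm 0.0 deg 0.0 [-0.16  0.7  -0.76  0.09 -1.4  -1.59]
180 10 0.18 err mm 0.0 deg 0.0 [-0.16  0.55 -0.72  0.29 -1.4  -1.59]
180 15 0.041 err mm 0.0 deg 0.0 [-0.17  0.77 -0.78 -0.04 -1.31 -1.63]
180 15 0.1 err mm 0.0 deg 0.0 [-0.17  0.65 -0.76  0.1  -1.31 -1.63]
180 15 0.18 err mm 0.0 deg 0.0 [-0.17  0.49 -0.71  0.31 -1.31 -1.63]
```

Run:
```python
from kin import *
from h import *
seeds=[[-.15,.8,.3,1.1,0,s] for s in(-1.6,1.6,0,2.8,-2.8)]
for psi in(25,-65,115,-155):
  for dz in (.045,.15):
    q,ep,er=ik(np.array([.5375,-.012,dz]),Rdown(psi),seeds);print(psi,dz,ep.round(4),er.round(2),q.round(2))
    q,ep,er=ik(np.array([.418,-.368,dz]),Rdown(psi-34),seeds);print("  mat",ep.round(4),er.round(2),q.round(2))
p,M,s=cur();print(s["q"].round(3))
plan([.5375,-.012,.16],Rdown(25));plan([.5375,-.012,.16],Rdown(115));plan([.5375,-.012,.16],Rdown(-65))
```

```text
25 0.045 0.0 0.0 [-0.02  0.43 -0.41  0.73  0.    1.11]
  mat 0.0 0.0 [-0.72  0.46 -0.36  0.75 -0.    1.01]
25 0.15 0.0 0.0 [-0.02  0.33 -0.26  0.98  0.    1.11]
  mat 0.0 0.0 [-0.72  0.36 -0.21  1.   -0.    1.01]
-65 0.045 0.0 0.0 [-0.02  0.43 -0.41  0.73 -0.    2.68]
  mat 0.0 0.0 [-0.72  0.46 -0.36  0.75  0.    2.58]
-65 0.15 0.0 0.0 [-0.02  0.33 -0.26  0.98  0.    2.68]
  mat 0.0 0.0 [-0.72  0.36 -0.21  1.   -0.    2.58]
115 0.045 0.0 0.0 [-0.02  0.43 -0.41  0.73  0.   -0.46]
  mat 0.0 0.0 [-0.72  0.46 -0.36  0.75 -0.   -0.56]
115 0.15 0.0 0.0 [-0.02  0.33 -0.26  0.98 -0.   -0.46]
  mat 0.0 0.0 [-0.72  0.36 -0.21  1.    0.   -0.56]
-155 0.045 0.0 0.0 [-0.02  0.43 -0.41  0.73 -0.   -2.03]
  mat 0.0 0.0 [-0.72  0.46 -0.36  0.75 -0.   -2.14]
-155 0.15 0.0 0.0 [-0.02  0.33 -0.26  0.98  0.   -2.03]
  mat 0.0 0.0 [-0.72  0.36 -0.21  1.   -0.   -2.14]
[-0.55   0.13  -1.28  -1.159  0.557 -0.124]
turn [1.189, 0.957, 0.785] shift [14.36, -0.58, 15.81] rows>=9.2
turn [1.339, -0.357, -0.275] shift [14.36, -0.58, 15.81] rows>=7.6
turn [0.36, 2.168, 1.754] shift [14.36, -0.58, 15.81] rows>=15.1
```

Run:
```python
from h import *
plan([.5375,-.012,.18],Rdown(115))
```

```text
turn [1.339, -0.357, -0.275] shift [14.38, -1.01, 13.85] rows>=7.6
```

Call:
jog_arm(
  series=[
    [1.339,-0.357,-0.275,14.36,-0.14,13.86,1],
    [1.339,-0.357,-0.275,14.36,-0.14,13.86,1],
    [1.339,-0.357,-0.275,14.36,-0.14,13.86,1],
    [1.339,-0.357,-0.275,14.36,-0.14,13.86,1],
    [1.339,-0.357,-0.275,14.36,-0.14,13.86,1],
    [1.339,-0.357,-0.275,14.36,-0.14,13.86,1],
    [1.339,-0.357,-0.275,14.36,-0.14,13.86,1],
    [1.339,-0.357,-0.275,14.36,-0.14,13.86,1],
    [1.339,-0.357,-0.275,14.36,-0.14,13.86,1],
    [1.339,-0.357,-0.275,14.36,-0.14,13.86,1],
    [1.339,-0.357,-0.275,14.36,-0.14,13.86,1],
  ],
)

```text
t: 6.28
tcp_pos: [0.5434, -0.0139, 0.183]
tool_rot: [-0.378, 0.384, 0.596, -0.595]
wrist_force: [-0.7, 0.3, 0.2]
gripper_width: 0.998
```

Run:
```python
from h import *
p,M,s=cur();print(s["q"].round(3),p.round(4),M.round(3).tolist())
look("scene","2",(150,100,420,300),2.9)
plan([.5375,-.012,.045],Rdown(115))
```

```text
[-0.024  0.31  -0.196  1.057 -0.003 -0.455] [ 0.5434 -0.0139  0.183 ] [[-0.418, 0.008, -0.908], [0.908, -0.004, -0.418], [-0.007, -1.0, -0.006]]
turn [0.006, -0.004, -0.007] shift [0.48, 13.8, 0.54] rows>=2.2
```

View pics/scene2.png

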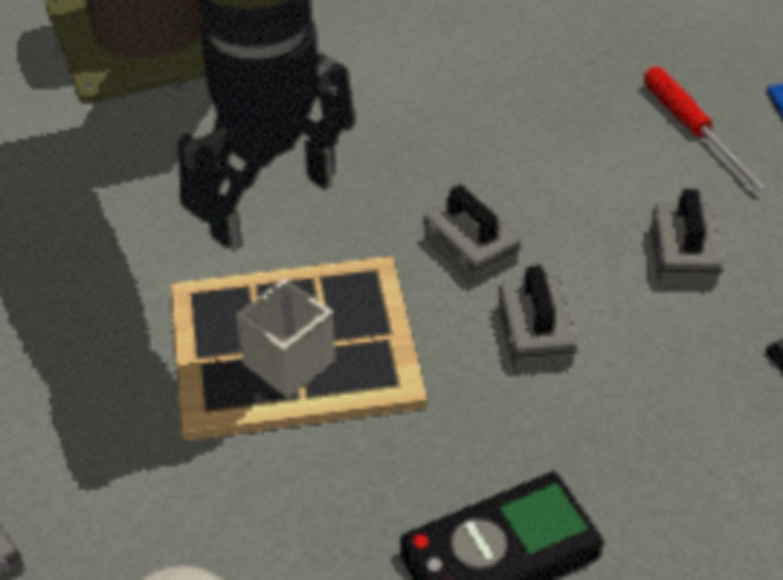

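The open gripper hovers above the housing, with its fingers at crop pixels (230,240) and (320,180) and the housing at (285,335). The jaws are lined up with the housing's faces, so I'll descend and grip.

Call:
jog_arm(
  series=[
    [0.006,-0.004,-0.007,0.48,6,0.54,1],
    [0.006,-0.004,-0.007,0.48,11,0.54,1],
    [0.006,-0.004,-0.007,0.48,13.8,0.54,1],
    [0.006,-0.004,-0.007,0.48,13.8,0.54,1],
    [0.006,-0.004,-0.007,0.48,13.8,0.54,1],
  ],
  force=40,
)

```text
t: 6.95
tcp_pos: [0.5393, -0.0108, 0.0463]
tool_rot: [-0.379, 0.38, 0.597, -0.596]
wrist_force: [-0.9, -0.4, -0.2]
gripper_width: 1.001
```

Call:
jog_arm(
  series=[
    [0,0,0,0,0,0,0],
    [0,0,0,0,0,0,0],
    [0,0,0,0,0,0,0],
    [0,0,0,0,0,0,0],
    [0,0,0,0,0,0,0],
    [0,0,0,0,0,0,0],
  ],
  force=40,
)

```text
t: 7.7
tcp_pos: [0.5401, -0.0108, 0.0465]
tool_rot: [-0.378, 0.38, 0.597, -0.597]
wrist_force: [-1.3, -1.3, 6.5]
gripper_width: 0.653
```

Run:
```python
from h import *
p,M,s=cur();print(s["q"].round(3),p.round(4),s["gripper_width"])
look("scene","3",(150,100,420,300),2.9)
plan(p+[0,0,.12],M)
```

```text
[-0.02   0.429 -0.409  0.73  -0.001 -0.459] [ 0.5401 -0.0108  0.0465] 0.6526596544305793
turn [0.0, -0.0, -0.0] shift [-0.02, -12.0, -0.02] rows>=1.9
```

View pics/scene3.png

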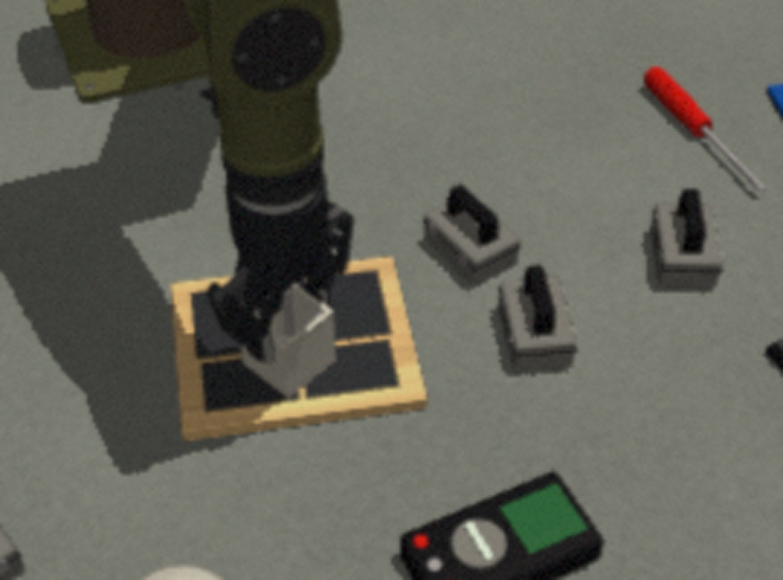

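The housing is gripped: opening 0.653, about 55.5 mm, against its 56 mm width. Next I lift it and carry it to the mat.

Call:
jog_arm(
  series=[
    [0,0,0,0,-6,0,0],
    [0,0,0,0,-10,0,0],
    [0,0,0,0,-10,0,0],
  ],
)

```text
t: 8.12
tcp_pos: [0.5418, -0.0105, 0.1486]
tool_rot: [-0.377, 0.381, 0.598, -0.596]
wrist_force: [-0.5, -0.0, -1.2]
gripper_width: 0.649
```

Run:
```python
from h import *
plan([.418,-.368,.146],Rdown(81));print(sense()["gripper_width"])
```

```text
turn [0.008, 0.596, -0.001] shift [-27.09, 0.18, 26.41] rows>=6.1
0.6485210910157652
```

Call:
jog_arm(
  series=[
    [0.008,0.1,-0.001,-4.5,0.18,4.4,0],
    [0.008,0.2,-0.001,-9,0.18,8.8,0],
    [0.008,0.3,-0.001,-13.5,0.18,13.2,0],
    [0.008,0.4,-0.001,-18,0.18,17.6,0],
    [0.008,0.5,-0.001,-22.5,0.18,22,0],
    [0.008,0.596,-0.001,-27.09,0.18,26.41,0],
    [0.008,0.596,-0.001,-27.09,0.18,26.41,0],
    [0.008,0.596,-0.001,-27.09,0.18,26.41,0],
    [0.008,0.596,-0.001,-27.09,0.18,26.41,0],
  ],
)

```text
t: 9.25
tcp_pos: [0.4149, -0.3663, 0.1424]
tool_rot: [0.54, -0.535, -0.458, 0.462]
wrist_force: [-0.4, 0.1, -1.5]
gripper_width: 0.649
```

Run:
```python
from h import *
plan([.418,-.368,.035],Rdown(81));print(sense()["gripper_width"])
```

```text
turn [-0.01, 0.002, -0.0] shift [-0.12, 10.73, -0.44] rows>=1.7
0.6491235351560581
```

Call:
jog_arm(
  series=[
    [-0.01,0.002,0,-0.12,6,-0.3,0],
    [-0.01,0.002,0,-0.12,9.5,-0.3,0],
    [-0.01,0.002,0,-0.12,10.7,-0.3,0],
    [-0.01,0.002,0,-0.12,10.7,-0.3,0],
    [-0.01,0.002,0,-0.12,10.7,-0.3,0],
  ],
)

```text
t: 9.88
tcp_pos: [0.4181, -0.3699, 0.0372]
tool_rot: [-0.536, 0.54, 0.459, -0.459]
wrist_force: [0.4, -0.2, -1.7]
gripper_width: 0.649
```

Call:
jog_arm(
  series=[
    [0,0,0,0,0.1,0,0],
    [0,0,0,0,0.1,0,0],
    [0,0,0,0,0.1,0,1],
    [0,0,0,0,0.1,0,1],
    [0,0,0,0,0.1,0,1],
    [0,0,0,0,0.1,0,1],
    [0,0,0,0,-5,0,1],
    [0,0,0,0,-11,0,1],
    [0,0,0,0,-17,0,1],
    [0,0,0,0,-17,0,1],
    [0,0,0,0,-17,0,1],
  ],
)

```text
t: 11.25
tcp_pos: [0.4164, -0.3693, 0.206]
tool_rot: [-0.537, 0.539, 0.459, -0.459]
wrist_force: [-0.6, -0.3, -1.5]
gripper_width: 1.001
```

Run:
```python
from h import *
p,M,s=cur();print(s["q"].round(3),p.round(4),s["gripper_width"])
c=look("scene","4",(0,120,260,320),3);P=cloud(c)
comps(P,.05,.075,yl=(-.5,-.25),xl=(.3,.55))
c=look("top","4");P=cloud(c)
comps(P,.05,.075,yl=(-.5,-.25),xl=(.3,.55))
```

```text
[-0.725  0.324 -0.114  1.131 -0.    -0.566] [ 0.4164 -0.3693  0.206 ] 1.00121518338524
[ 91 218] 408 rect mm/deg [ 415.6 -367.5   60.1   57.6   -8.9] zmed 61.7 max 70.4
[439 276] 161 rect mm/deg [ 412.2 -368.9   58.4   56.2   80.1] zmed 65.0 max 73.9
```

View pics/scene4.png

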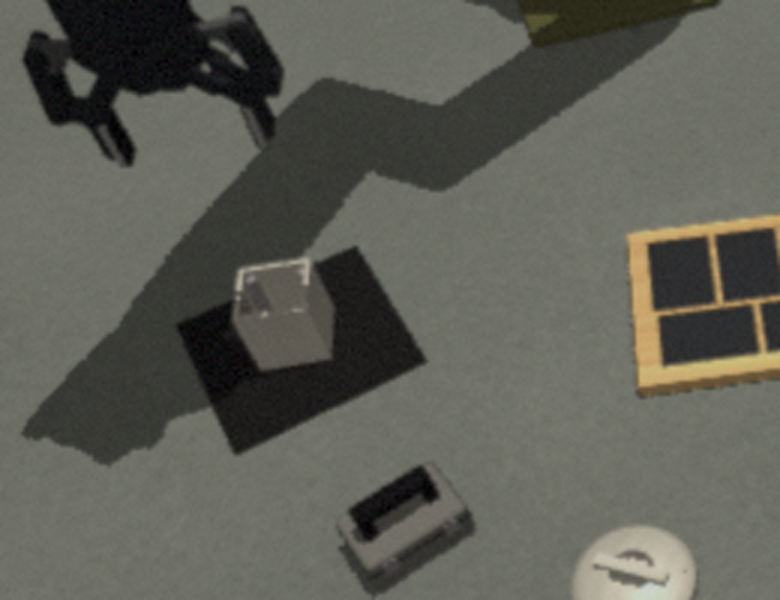

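The housing now stands mouth-up on the mat at crop pixel (283,310), about (416,-369) mm. Its yaw of -9° is what the sideways grasp needs.

Run:
```python
from h import *
plan([.44,-.20,.22],Rdir(-99,10,180))
plan([.44,-.20,.22],Rdir(-99,10,0))
```

```text
turn [1.078, -1.287, 1.082] shift [17.03, -1.56, 0.26] rows>=10.7
turn [-1.081, 1.286, 1.078] shift [17.03, -1.56, 0.26] rows>=10.7
```

Call:
jog_arm(
  series=[
    [1.078,-1.287,1.082,17.03,-1.56,0.26,1],
    [1.078,-1.287,1.082,17.03,-1.56,0.26,1],
    [1.078,-1.287,1.082,17.03,-1.56,0.26,1],
    [1.078,-1.287,1.082,17.03,-1.56,0.26,1],
    [1.078,-1.287,1.082,17.03,-1.56,0.26,1],
    [1.078,-1.287,1.082,17.03,-1.56,0.26,1],
    [1.078,-1.287,1.082,17.03,-1.56,0.26,1],
    [1.078,-1.287,1.082,17.03,-1.56,0.26,1],
    [1.078,-1.287,1.082,17.03,-1.56,0.26,1],
    [1.078,-1.287,1.082,17.03,-1.56,0.26,1],
    [1.078,-1.287,1.082,17.03,-1.56,0.26,1],
    [1.078,-1.287,1.082,17.03,-1.56,0.26,1],
  ],
)

```text
t: 12.85
tcp_pos: [0.4395, -0.2005, 0.2196]
tool_rot: [0.078, -0.005, -0.085, 0.993]
wrist_force: [0.2, 0.3, -0.7]
gripper_width: 0.999
```

Run:
```python
from h import *
p,M,s=cur();print(s["q"].round(3),p.round(4),s["gripper_width"])
plan([.4275,-.29,.054],Rdir(-99,10,180))
```

```text
[ 0.224  0.734 -0.359  1.615 -1.155 -0.404] [ 0.4395 -0.2005  0.2196] 0.9985500074249013
turn [-0.004, 0.003, -0.0] shift [-0.27, 11.7, -14.78] rows>=3.0
```

Call:
jog_arm(
  series=[
    [-0.004,0.003,0,-0.27,11.7,-14.78,1],
    [-0.004,0.003,0,-0.27,11.7,-14.78,1],
    [-0.004,0.003,0,-0.27,11.7,-14.78,1],
    [-0.004,0.003,0,-0.27,11.7,-14.78,1],
    [-0.004,0.003,0,-0.27,11.7,-14.78,1],
    [-0.004,0.003,0,-0.27,11.7,-14.78,1],
    [-0.004,0.003,0,-0.27,11.7,-14.78,1],
    [-0.004,0.003,0,-0.27,11.7,-14.78,1],
  ],
)

```text
t: 13.85
tcp_pos: [0.4307, -0.2896, 0.0564]
tool_rot: [0.078, -0.011, -0.088, 0.993]
wrist_force: [-0.3, -0.3, -1.0]
gripper_width: 1.003
```

Run:
```python
from h import *
p,M,s=cur();print(s["q"].round(3),p.round(4),s["gripper_width"],s["wrist_force"])
plan([.412,-.392,.0375],Rdir(-99,10,180))
look("scene","5",(0,80,320,320),2.5);look("top","5",(360,160,500,320),4)
```

```text
[ 0.046  0.914 -0.498  1.001 -1.304 -0.704] [ 0.4307 -0.2896  0.0564] 1.0031101043315147 [-0.32919154 -0.32332486 -0.96179161]
turn [0.002, -0.007, -0.002] shift [0.26, 10.58, -0.03] rows>=1.7
```

View pics/scene5.png

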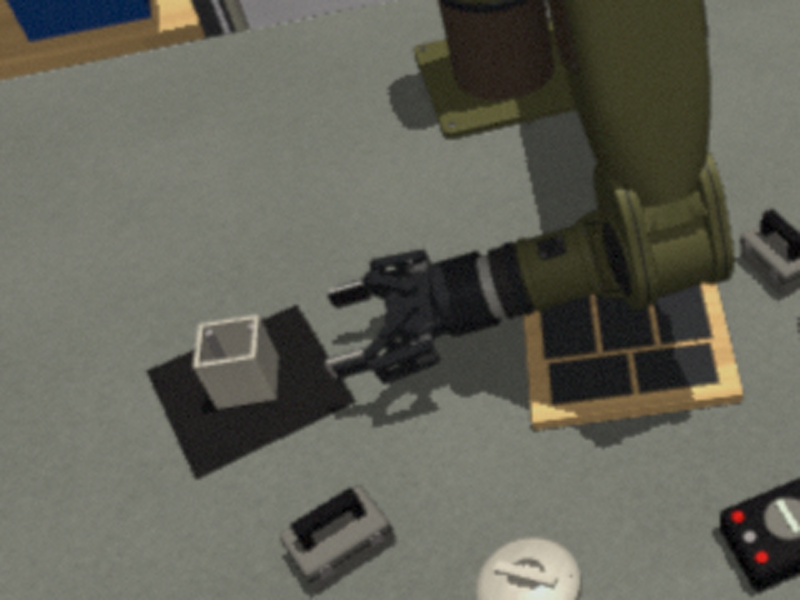

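View pics/top5.png

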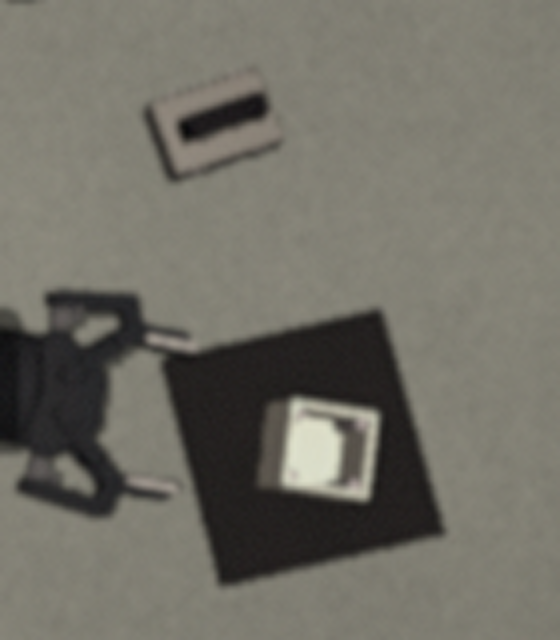

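The arm points sideways at the housing. In the top crop the fingertips are at (195,348) and (178,490) and the housing at (320,447), on the midline, so I'll advance.

Call:
jog_arm(
  series=[
    [0.002,-0.007,0,0.26,4,0,1],
    [0.002,-0.007,0,0.26,8,0,1],
    [0.002,-0.007,0,0.26,10.58,0,1],
    [0.002,-0.007,0,0.26,10.58,0,1],
    [0.002,-0.007,0,0.26,10.58,0,1],
  ],
)

```text
t: 14.58
tcp_pos: [0.41, -0.3933, 0.0374]
tool_rot: [0.079, -0.007, -0.087, 0.993]
wrist_force: [-0.0, 0.1, -0.3]
gripper_width: 1.0
```

Run:
```python
from h import *
p,M,s=cur();print(s["q"].round(3),p.round(4),s["gripper_width"],s["wrist_force"])
plan([.412,-.392,.0375],Rdir(-99,10,180))
look("scene","6",(0,140,240,320),3.3);look("top","6",(360,160,500,320),4)
```

```text
[-0.176  0.827 -0.804 -0.162 -1.395 -1.674] [ 0.41   -0.3933  0.0374] 1.0003864985675255 [-0.03422151  0.10001831 -0.27341775]
turn [0.0, -0.001, 0.001] shift [-0.18, -0.16, -0.02] rows>=0.0
```

View pics/scene6.png

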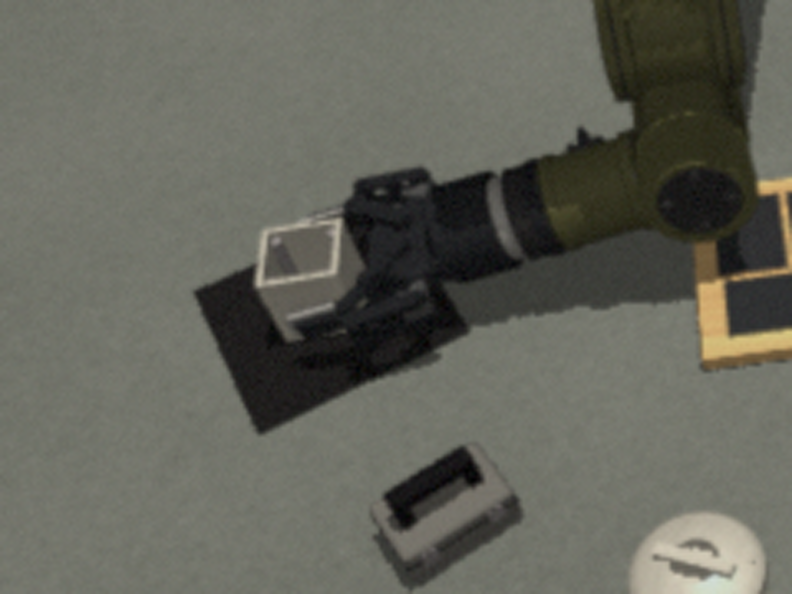

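View pics/top6.png

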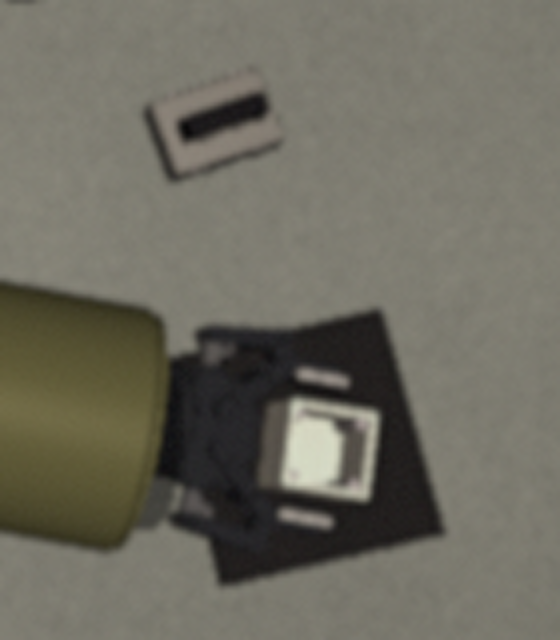

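The housing stands between the two finger pads, at (323,376) and (305,518) in the top crop. I'll close and lift.

Call:
jog_arm(
  series=[
    [0,0,0,0,0,0,0],
    [0,0,0,0,0,0,0],
    [0,0,0,0,0,0,0],
    [0,0,0,0,0,0,0],
    [0,0,0,0,0,0,0],
  ],
  force=60,
)

```text
t: 15.3
tcp_pos: [0.4116, -0.3924, 0.0372]
tool_rot: [0.078, -0.007, -0.087, 0.993]
wrist_force: [1.0, 2.4, 0.8]
gripper_width: 0.648
```

Run:
```python
from h import *
p,M,s=cur();print(s["q"].round(3),p.round(4),s["gripper_width"],s["wrist_force"])
plan(p+[0,0,.13],M)
```

```text
[-0.173  0.828 -0.801 -0.157 -1.395 -1.671] [ 0.4116 -0.3924  0.0372] 0.6476546797219028 [1.03755454 2.36260626 0.77907037]
turn [0.0, 0.0, 0.0] shift [0.0, -2.26, 12.8] rows>=2.1
```

Call:
jog_arm(
  series=[
    [0,0,0,0,-0.8,4.5,0],
    [0,0,0,0,-1.5,8.5,0],
    [0,0,0,0,-2.26,12.8,0],
    [0,0,0,0,-2.26,12.8,0],
    [0,0,0,0,-2.26,12.8,0],
  ],
)

```text
t: 15.92
tcp_pos: [0.411, -0.3924, 0.1661]
tool_rot: [0.078, -0.006, -0.088, 0.993]
wrist_force: [0.7, 0.3, -1.8]
gripper_width: 0.649
```

Call:
jog_arm(
  series=[
    [0,0.18,0,0,0,0,0],
    [0,0.36,0,0,0,0,0],
    [0,0.54,0,0,0,0,0],
    [0,0.72,0,0,0,0,0],
    [0,0.9,0,0,0,0,0],
    [0,1.08,0,0,0,0,0],
    [0,1.26,0,0,0,0,0],
    [0,1.44,0,0,0,0,0],
    [0,1.571,0,0,0,0,0],
    [0,1.571,0,0,0,0,0],
  ],
)

```text
t: 17.18
tcp_pos: [0.4106, -0.3924, 0.1652]
tool_rot: [-0.117, 0.705, 0.007, -0.699]
wrist_force: [-0.4, 0.1, -1.7]
gripper_width: 0.653
```

Call:
jog_arm(
  series=[
    [0,0.18,0,0,0,0,0],
    [0,0.36,0,0,0,0,0],
    [0,0.54,0,0,0,0,0],
    [0,0.72,0,0,0,0,0],
    [0,0.9,0,0,0,0,0],
    [0,1.08,0,0,0,0,0],
    [0,1.26,0,0,0,0,0],
    [0,1.44,0,0,0,0,0],
    [0,1.571,0,0,0,0,0],
    [0,1.571,0,0,0,0,0],
  ],
)

```text
t: 18.42
tcp_pos: [0.411, -0.3924, 0.1661]
tool_rot: [-0.087, 0.993, -0.078, 0.004]
wrist_force: [-0.3, -0.3, -2.4]
gripper_width: 0.647
```

Run:
```python
from h import *
p,M,s=cur();print(s["q"].round(3),p.round(4),s["gripper_width"],s["wrist_force"])
look("scene","7",(0,80,320,320),2.5);look("top","7",(360,160,500,320),4)
plan([.411,-.394,.06],Rdir(-99,4,0))
```

```text
[-0.174  0.556 -0.758  0.161 -1.395  1.468] [ 0.411  -0.3924  0.1661] 0.6466876846937606 [-0.2547754  -0.30307074 -2.4136158 ]
turn [-0.105, 0.005, 0.001] shift [0.07, 2.0, 10.45] rows>=1.7
```

View pics/scene7.png

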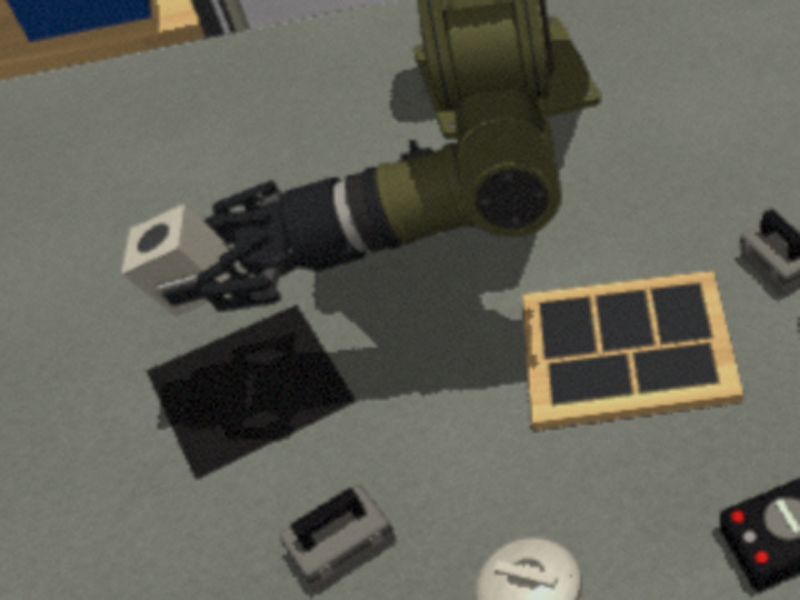

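The housing is upside down in the grip, with its closed bottom showing at (155,240), tilted about 20° as planned. I'll lower it until the far edge is near the mat, then release.

Run:
```python
from h import *
plan([.414,-.390,.060],Rdir(-99,10,0))
plan([.414,-.390,.0375],Rdir(-99,10,0))
```

```text
turn [-0.0, 0.005, 0.0] shift [0.3, 1.57, 10.53] rows>=1.7
turn [-0.0, 0.005, 0.0] shift [0.31, 1.96, 12.74] rows>=2.1
```

Call:
jog_arm(
  series=[
    [0,0.005,0,0.3,0.8,5.2,0],
    [0,0.005,0,0.3,1.57,10.5,0],
    [0,0.005,0,0.3,1.7,11.5,0],
    [0,0.005,0,0.3,1.9,12.4,0],
    [0,0.005,0,0.3,1.9,12.7,0],
    [0,0.005,0,0.3,1.9,12.7,0],
    [0,0.005,0,0.3,1.9,12.7,0],
  ],
)

```text
t: 19.4
tcp_pos: [0.4153, -0.3898, 0.0399]
tool_rot: [-0.086, 0.993, -0.078, 0.01]
wrist_force: [-0.3, -0.3, -2.5]
gripper_width: 0.649
```

Run:
```python
from h import *
p,M,s=cur();print(s["q"].round(3),p.round(4),s["gripper_width"],s["wrist_force"])
look("scene","8",(0,140,240,320),3.3)
```

```text
[-0.167  0.823 -0.781 -0.092 -1.396  1.517] [ 0.4153 -0.3898  0.0399] 0.6492995597779947 [-0.33501242 -0.33945425 -2.5080595 ]
```

View pics/scene8.png

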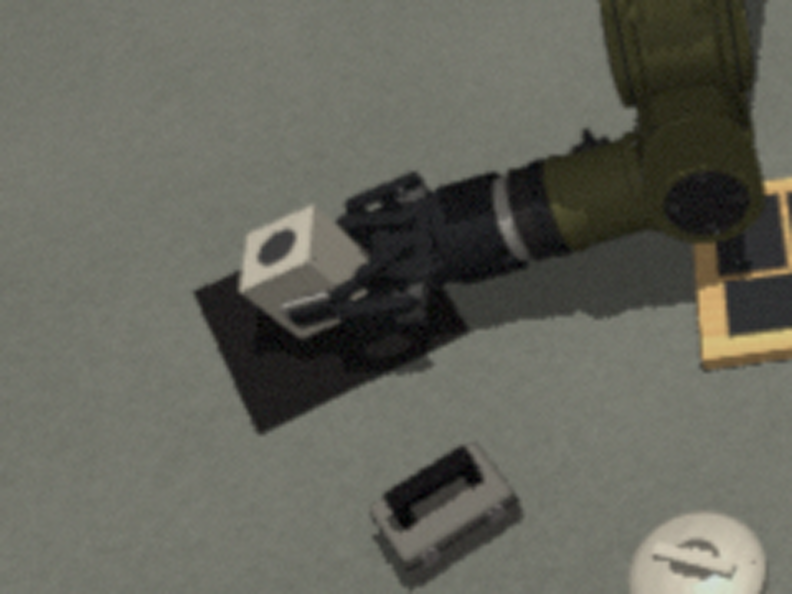

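Call:
jog_arm(
  series=[
    [0,0,0,0,0,0.15,0],
    [0,0,0,0,0,0.3,0],
    [0,0,0,0,0,0.3,0],
  ],
)

```text
t: 19.82
tcp_pos: [0.4149, -0.3891, 0.0356]
tool_rot: [-0.087, 0.993, -0.078, 0.009]
wrist_force: [0.5, 0.6, -2.8]
gripper_width: 0.648
```

Call:
jog_arm(
  series=[
    [0,0,0,0,0,0,1],
    [0,0,0,0,0,0,1],
    [0,0,0,0,0,0,1],
    [0,0,0,0,0,0,1],
    [0,0,0,0,0,0,1],
    [0,0,0,0,0,0,1],
  ],
)

```text
t: 20.58
tcp_pos: [0.4149, -0.3892, 0.0358]
tool_rot: [-0.087, 0.993, -0.078, 0.009]
wrist_force: [0.2, 0.3, 0.8]
gripper_width: 0.997
```

Run:
```python
from h import *
p,M,s=cur();print(s["q"].round(3),p.round(4),s["gripper_width"],s["wrist_force"])
look("scene","9",(0,140,240,320),3.3);c=look("top","9",(360,160,500,320),4)
comps(cloud(c),.055,.085,yl=(-.5,-.3),xl=(.3,.55))
```

```text
[-0.165  0.832 -0.779 -0.091 -1.396  1.524] [ 0.4149 -0.3892  0.0358] 0.9974470105036078 [0.19640427 0.27523671 0.77017082]
[422 242] 79 rect mm/deg [ 490.5 -321.2   42.5   15.6  -85.1] zmed 62.3 max 72.1
[421 266] 267 rect mm/deg [ 425.7 -317.9  109.8   46.3  -11.6] zmed 63.3 max 75.7
[436 270] 486 rect mm/deg [ 419.4 -355.8   58.3   56.4   82. ] zmed 67.6 max 77.1
[420 293] 43 rect mm/deg [ 359.3 -311.9   22.8   13.   -89.3] zmed 60.6 max 70.7
```

View pics/scene9.png

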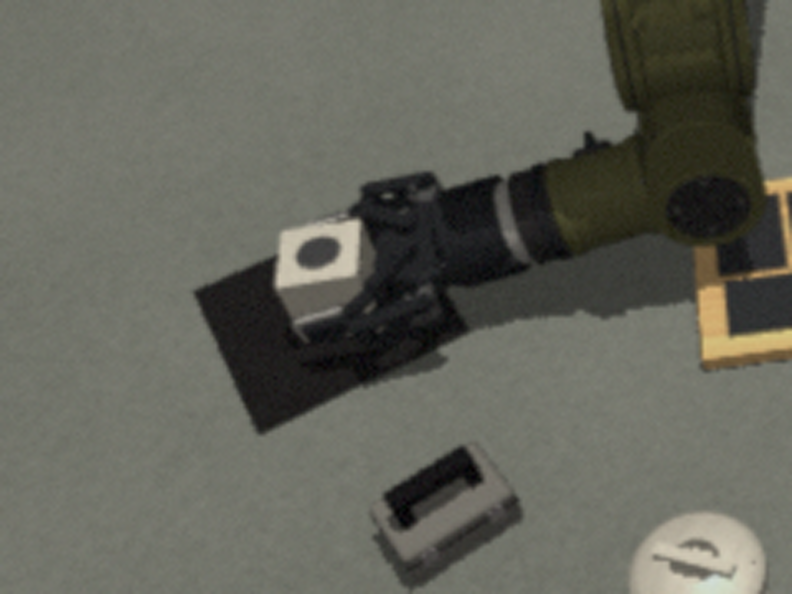

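View pics/top9.png

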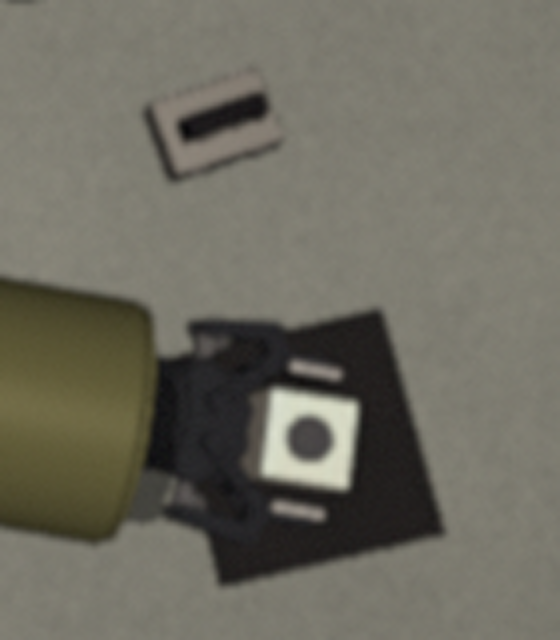

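The housing stands mouth-down and flat on the mat, well inside its edges: top crop (310,437), z about 67 mm. I'll retreat straight back.

Call:
jog_arm(
  series=[
    [0,0,0,0,-3,0,1],
    [0,0,0,0,-7,0,1],
    [0,0,0,0,-11,0,1],
    [0,0,0,0,-13,0,1],
    [0,0,0,0,-15,-6,1],
    [0,0,0,0,-15,-12,1],
    [0,0,0,0,-15,-18,1],
    [0,0,0,0,-15,-18,1],
  ],
)

```text
t: 21.68
tcp_pos: [0.4327, -0.2742, 0.2423]
tool_rot: [-0.087, 0.993, -0.078, 0.012]
wrist_force: [-0.8, -0.5, -0.6]
gripper_width: 1.002
```

Run:
```python
from h import *
p,M,s=cur();print(s["q"].round(3),p.round(4),s["gripper_width"],s["wrist_force"])
# order planning: start with case at (638,-308.5), bar angle -71 -> jaws at 19 or -161
plan([.52,-.25,.25],Rdown(19));plan([.52,-.25,.25],Rdown(-161))
```

```text
[ 0.078  0.63  -0.42   1.436 -1.28   2.517] [ 0.4327 -0.2742  0.2423] 1.0020068535045046 [-0.82103881 -0.50792986 -0.61154635]
turn [1.368, -0.413, -0.332] shift [8.25, -3.82, -0.01] rows>=7.9
turn [0.426, 2.089, 1.756] shift [8.25, -3.82, -0.01] rows>=14.8
```

Run:
```python
from h import *
plan([.638,-.3085,.18],Rdown(19))
```

```text
turn [1.368, -0.413, -0.332] shift [20.75, 1.3, 6.32] rows>=7.9
```

Call:
jog_arm(
  series=[
    [0.5,-0.15,-0.12,5,-5,-1,0.7],
    [0.9,-0.28,-0.22,12,-3,3,0.7],
    [1.368,-0.413,-0.332,20.75,1.3,6.32,0.7],
    [1.368,-0.413,-0.332,20.75,1.3,6.32,0.7],
    [1.368,-0.413,-0.332,20.75,1.3,6.32,0.7],
    [1.368,-0.413,-0.332,20.75,1.3,6.32,0.7],
    [1.368,-0.413,-0.332,20.75,1.3,6.32,0.7],
    [1.368,-0.413,-0.332,20.75,1.3,6.32,0.7],
    [1.368,-0.413,-0.332,20.75,1.3,6.32,0.7],
    [1.368,-0.413,-0.332,20.75,1.3,6.32,0.7],
    [1.368,-0.413,-0.332,20.75,1.3,6.32,0.7],
  ],
)

```text
t: 23.05
tcp_pos: [0.6368, -0.3077, 0.174]
tool_rot: [0.698, -0.697, -0.114, 0.119]
wrist_force: [-0.4, 0.6, 0.3]
gripper_width: 0.703
```

Run:
```python
from h import *
p,M,s=cur();print(s["q"].round(3),p.round(4),s["gripper_width"],s["wrist_force"])
c=look("scene","10",(30,180,320,380),2.7);P=cloud(c)
comps(P,.054,.075,yl=(-.45,.45),xl=(.3,.68));print('slab');comps(P,.009,.02,xl=(.35,.65),yl=(-.15,.15),minn=100)
c=look("top","10");P=cloud(c)
comps(P,.052,.075,yl=(-.45,.45),xl=(.3,.68));comps(P,.009,.02,xl=(.35,.65),yl=(-.15,.15),minn=100)
plan([.638,-.3085,.041],Rdown(19))
```

```text
[-0.448  0.611  0.282  1.248 -0.004  0.791] [ 0.6368 -0.3077  0.174 ] 0.7029798858401942 [-0.44939628  0.63182561  0.34979626]
[313 171] 127 rect mm/deg [461.8 194.1  58.4  18.2  13.4] zmed 62.8 max 66.8
[389 173] 118 rect mm/deg [541.3 375.5  59.7  16.8 -24.1] zmed 62.8 max 67.0
[336 201] 137 rect mm/deg [580.8 203.1  57.6  16.3 -15. ] zmed 62.8 max 66.1
[ 86 227] 29 rect mm/deg [ 441.  -382.5   13.3    9.    12.9] zmed 63.9 max 68.2
[130 285] 236 rect mm/deg [ 638.7 -307.7   57.8   18.5  -70.2] zmed 62.5 max 68.1
slab
[251 219] 4225 rect mm/deg [513.1   1.5 206.3 177.4  78. ] zmed 14.8 max 19.9
[416 189] 140 rect mm/deg [ 636.5 -308.4   60.    16.5  -70.2] zmed 63.9 max 73.9
[226 208] 138 rect mm/deg [576.3 203.2  58.1  18.  -15.4] zmed 63.8 max 73.2
[162 221] 147 rect mm/deg [539.  373.8  57.1  18.1 -24.4] zmed 64.1 max 70.5
[229 252] 138 rect mm/deg [457.6 193.2  57.6  16.1  12.8] zmed 64.4 max 72.9
[301 235] 4075 rect mm/deg [512.4  -0.6 206.3 174.9  78.3] zmed 15.6 max 20.0
turn [-0.002, 0.001, -0.007] shift [0.12, 13.39, -0.23] rows>=2.1
```

View pics/scene10.png

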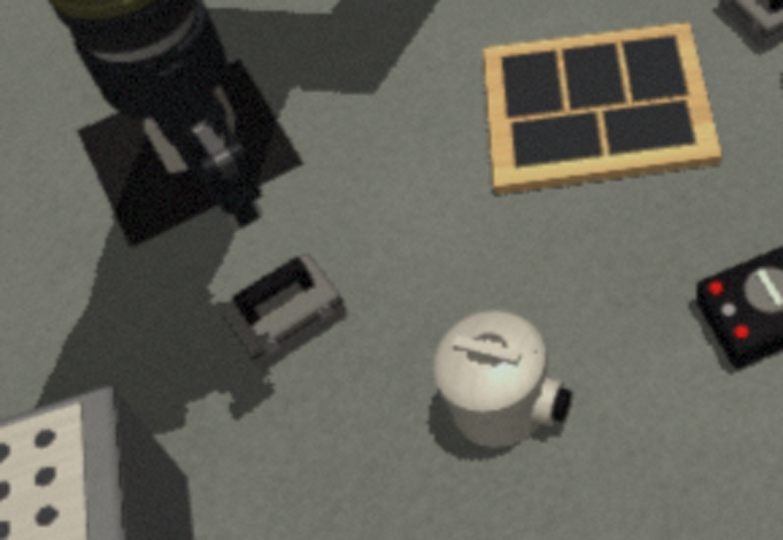

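View pics/top10.png

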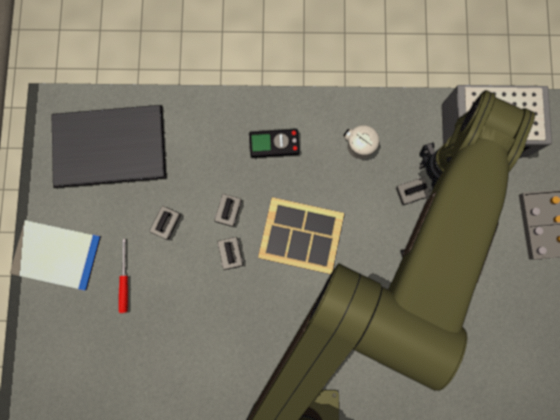

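The case on the right is in place below the gripper, in the scene crop at (285,310). The slab is now bare, at (512.7, 0.4) mm and yaw -11.9°. I'll descend and grip.

Call:
jog_arm(
  series=[
    [-0.002,0.001,-0.007,0.12,5,-0.1,0.7],
    [-0.002,0.001,-0.007,0.12,10,-0.1,0.7],
    [-0.002,0.001,-0.007,0.12,13.2,-0.1,0.7],
    [-0.002,0.001,-0.007,0.12,13.2,-0.1,0.7],
    [-0.002,0.001,-0.007,0.12,13.2,-0.1,0.7],
  ],
  force=60,
)

```text
t: 23.78
tcp_pos: [0.639, -0.3084, 0.0453]
tool_rot: [-0.697, 0.698, 0.118, -0.115]
wrist_force: [1.1, 0.5, 0.6]
gripper_width: 0.701
```

Call:
jog_arm(
  series=[
    [0,0,0,0,0,0,0],
    [0,0,0,0,0,0,0],
    [0,0,0,0,0,0,0],
    [0,0,0,0,0,0,0],
    [0,0,0,0,0,0,0],
    [0,0,0,0,0,0,0],
  ],
  force=60,
)

```text
t: 24.52
tcp_pos: [0.6382, -0.3095, 0.045]
tool_rot: [-0.697, 0.698, 0.117, -0.115]
wrist_force: [-1.9, -0.1, 6.1]
gripper_width: 0.168
```

```bash
cat >> h.py <<'E'
SC=np.array([.5127,.0004]);SY=np.radians(-11.9)
def slabpt(x,y): 
    c,s=np.cos(SY),np.sin(SY);return SC+np.array([c*x-s*y,s*x+c*y])/1000
SL=dict(a1=(-29.5,-59),a2=(-29.5,0),a3=(-29.5,59),b1=(42.5,-42.5),b2=(42.5,42.5))
E
python3 - <<'E'
from h import *
p,M,s=cur();print(s["q"].round(3),p.round(4),s["gripper_width"],s["wrist_force"])
for k,v in SL.items():print(k,slabpt(*v).round(4))
look("scene","11",(30,180,320,380),2.7)
E
```

```text
[-0.452  0.682  0.069  0.955  0.001  0.789] [ 0.6382 -0.3095  0.045 ] 0.1679112848323995 [-1.91309055 -0.11698192  6.06615077]
a1 [ 0.4717 -0.0512]
a2 [0.4838 0.0065]
a3 [0.496  0.0642]
b1 [ 0.5455 -0.05  ]
b2 [0.5631 0.0332]
```

View pics/scene11.png

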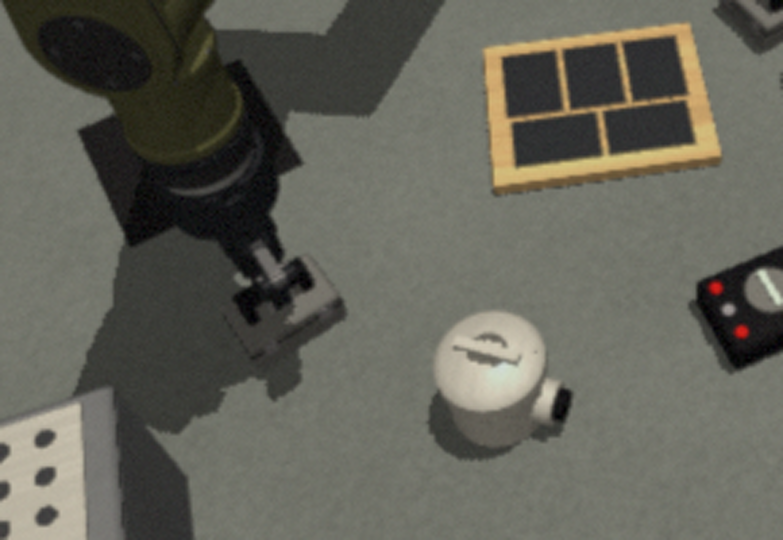

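Gripped on the bar, opening 0.168. I lift it and carry it to b1.

Call:
jog_arm(
  series=[
    [0,0,0,0,-4,0,0],
    [0,0,0,0,-9,0,0],
    [0,0,0,0,-9,0,0],
  ],
)

```text
t: 24.95
tcp_pos: [0.6406, -0.3104, 0.1382]
tool_rot: [-0.696, 0.699, 0.119, -0.113]
wrist_force: [0.9, 0.7, -3.2]
gripper_width: 0.172
```

Run:
```python
from h import *
plan([*slabpt(*SL['b1']),.13],Rdown(-11.9));print(sense()["gripper_width"])
```

```text
turn [0.004, 0.538, 0.01] shift [-0.56, 0.64, 27.73] rows>=4.4
0.17178910324608054
```

Call:
jog_arm(
  series=[
    [0,0.1,0,-0.1,0.2,5,0],
    [0,0.2,0,-0.2,0.4,10,0],
    [0,0.3,0,-0.3,0.64,15,0],
    [0,0.4,0,-0.4,0.64,20,0],
    [0.004,0.538,0.01,-0.56,0.64,25,0],
    [0.004,0.538,0.01,-0.56,0.64,27.73,0],
    [0.004,0.538,0.01,-0.56,0.64,27.73,0],
    [0.004,0.538,0.01,-0.56,0.64,27.73,0],
    [0.004,0.538,0.01,-0.56,0.64,27.73,0],
  ],
)

```text
t: 26.08
tcp_pos: [0.5427, -0.0493, 0.1265]
tool_rot: [0.704, -0.702, 0.077, -0.071]
wrist_force: [-0.2, -0.5, -2.8]
gripper_width: 0.169
```

Run:
```python
from h import *
plan([*slabpt(*SL['b1']),.064],Rdown(-11.9));print(sense()["gripper_width"],cur()[0])
c=look("scene","12",(150,120,350,270),4)
```

```text
turn [-0.002, -0.001, -0.01] shift [0.35, 6.25, -0.01] rows>=1.0
0.16947374178853766 [ 0.54266869 -0.04929223  0.12653316]
```

View pics/scene12.png

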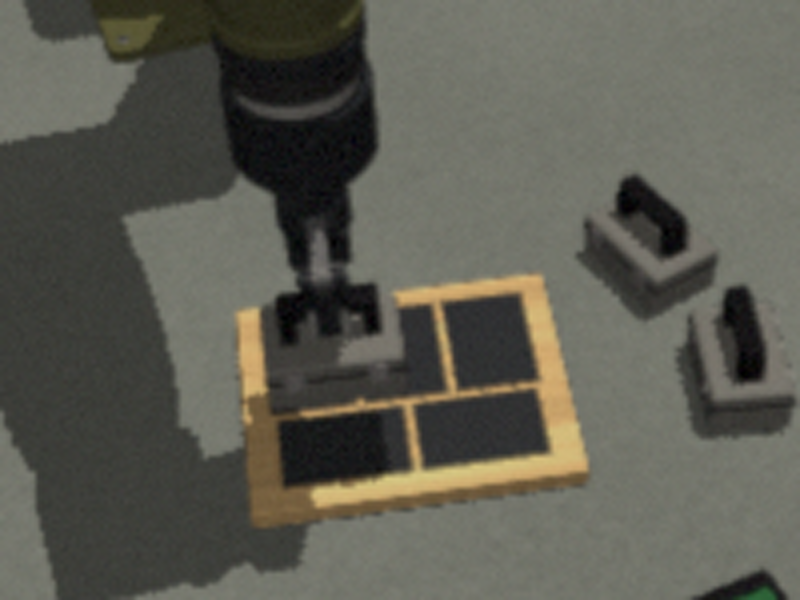

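Call:
jog_arm(
  series=[
    [0,0,-0.01,0.3,3,0,0],
    [0,0,-0.01,0.35,5.5,0,0],
    [0,0,-0.01,0.35,6.2,0,0],
    [0,0,-0.01,0.35,6.2,0,0],
    [0,0,-0.01,0.35,6.2,0,0],
  ],
)

```text
t: 26.75
tcp_pos: [0.5465, -0.0492, 0.0661]
tool_rot: [0.704, -0.703, 0.072, -0.075]
wrist_force: [0.2, -0.4, -3.7]
gripper_width: 0.172
```

Run:
```python
from h import *
plan([*slabpt(*SL['b1']),.060],Rdown(-11.9));print(sense()["wrist_force"],cur()[0])
c=look("scene","13",(150,120,350,270),4)
```

```text
turn [-0.002, -0.001, 0.003] shift [-0.08, 0.61, -0.09] rows>=0.1
[ 0.23594582 -0.44183261 -3.71180374] [ 0.54650239 -0.04921809  0.06609276]
```

View pics/scene13.png

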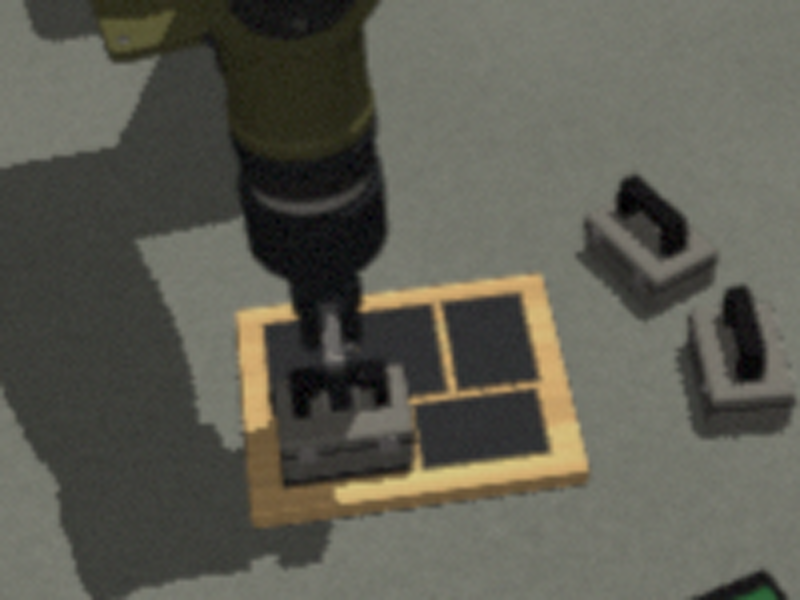

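The case sits squarely over the b1 rectangle. I'll lower the last 5 mm and release.

Call:
jog_arm(
  series=[
    [0,0,0,0,0.3,0,0],
    [0,0,0,0,0.5,0,0],
    [0,0,0,0,0.55,0,0],
    [0,0,0,0,0.55,0,0.4],
    [0,0,0,0,0.55,0,0.4],
    [0,0,0,0,0.55,0,0.4],
    [0,0,0,0,-3,0,0.4],
    [0,0,0,0,-8,0,0.4],
    [0,0,0,0,-11,0,0.5],
    [0,0,0,0,-11,0,0.5],
  ],
)

```text
t: 28.05
tcp_pos: [0.5476, -0.0494, 0.178]
tool_rot: [0.704, -0.703, 0.071, -0.076]
wrist_force: [0.0, 0.0, -0.5]
gripper_width: 0.501
```

Run:
```python
from h import *
p,M,s=cur();print(p,s["gripper_width"],s["wrist_force"])
print("L2");plan([.5785,.2032,.175],Rdown(75.2))
c=look("scene","14",(150,120,350,270),4);P=cloud(c)
comps(P,.054,.085,yl=(-.42,.45),xl=(.3,.68))
```

```text
[ 0.54755967 -0.04935213  0.17795481] 0.5010381030689565 [ 0.01789536  0.01671384 -0.48124611]
L2
turn [0.003, -1.521, 0.008] shift [-2.19, 0.34, 25.35] rows>=8.1
[313 171] 127 rect mm/deg [461.1 193.6  57.8  17.2  10.8] zmed 62.2 max 67.3
[389 174] 118 rect mm/deg [541.6 375.6  59.2  16.9 -24.1] zmed 62.8 max 66.8
[336 201] 127 rect mm/deg [579.4 203.9  57.8  16.9 -15.7] zmed 62.7 max 67.3
[ 97 218] 528 rect mm/deg [ 421.6 -354.5   62.    57.1   -9. ] zmed 66.2 max 70.5
[235 217] 214 rect mm/deg [547.3 -47.3  57.6  18.8  79.7] zmed 76.7 max 81.5
```

View pics/scene14.png

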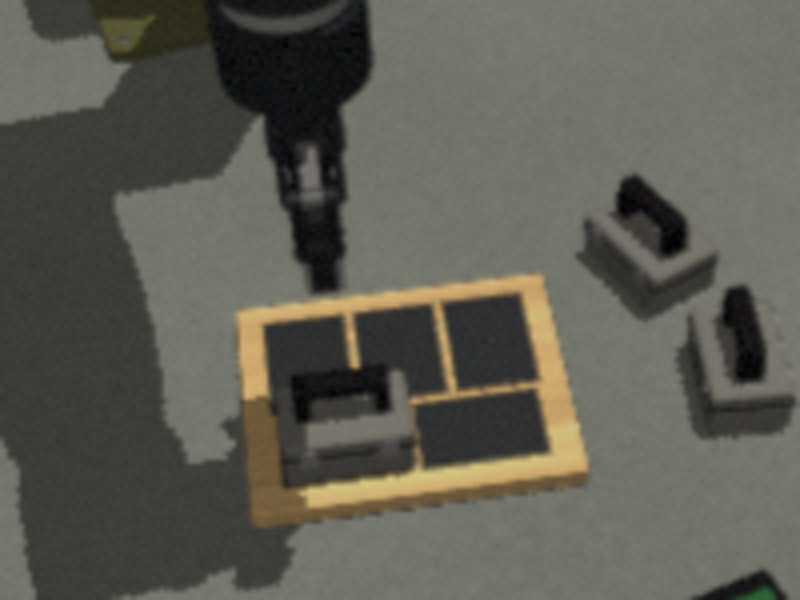

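The first case stands on b1 at crop (345,430). Next is the case at (578, 203).

Call:
jog_arm(
  series=[
    [0,-0.18,0,-0.3,0.1,3.2,0.6],
    [0,-0.36,0,-0.6,0.1,6.4,0.6],
    [0,-0.54,0,-0.9,0.2,9.6,0.6],
    [0,-0.72,0,-1.2,0.3,12.8,0.6],
    [0,-0.9,0,-1.5,0.34,16,0.6],
    [0,-1.08,0,-1.8,0.34,19.2,0.6],
    [0,-1.26,0,-2.1,0.34,22.4,0.6],
    [0,-1.44,0,-2.2,0.34,25.35,0.6],
    [0.003,-1.521,0.008,-2.2,0.34,25.35,0.6],
    [0.003,-1.521,0.008,-2.2,0.34,25.35,0.6],
    [0.003,-1.521,0.008,-2.2,0.34,25.35,0.6],
  ],
)

```text
t: 29.48
tcp_pos: [0.5754, 0.203, 0.171]
tool_rot: [0.562, -0.559, -0.429, 0.434]
wrist_force: [-0.4, 0.6, 0.7]
gripper_width: 0.6
```

Run:
```python
from h import *
p,M,s=cur();print(p,s["gripper_width"],s["q"].round(2))
c=look("scene","15",(200,100,440,280),3.3);P=cloud(c)
comps(P,.054,.067,yl=(.1,.45),xl=(.3,.68))
plan([.5785,.2032,.043],Rdown(74.8))
```

```text
[0.57543466 0.20295977 0.17097053] 0.6002357013975275 [ 0.34  0.44 -0.03  1.11  0.    0.6 ]
[313 171] 123 rect mm/deg [461.6 193.9  58.2  17.1  12.1] zmed 62.7 max 66.4
[389 174] 118 rect mm/deg [542.2 375.1  59.4  16.4 -24. ] zmed 62.4 max 66.4
[336 201] 133 rect mm/deg [580.2 203.4  55.9  16.  -15.1] zmed 63.2 max 66.4
turn [-0.007, 0.006, -0.002] shift [0.13, 12.83, -0.37] rows>=2.1
```

View pics/scene15.png

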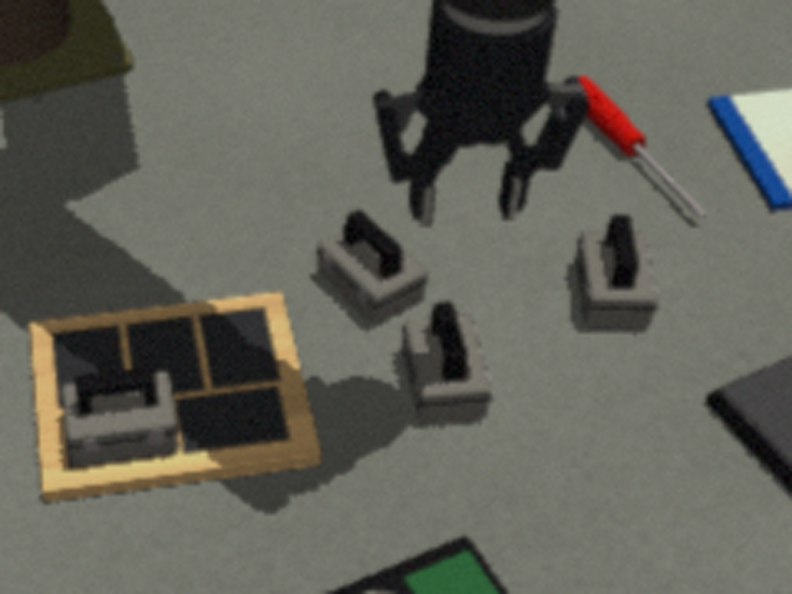

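The gripper hovers over the case at crop (445,365), with its fingers to either side of the bar. I'll descend and grip.

Call:
jog_arm(
  series=[
    [-0.007,0.006,0,0.13,5,-0.3,0.6],
    [-0.007,0.006,0,0.13,10,-0.3,0.6],
    [-0.007,0.006,0,0.13,12.8,-0.3,0.6],
    [-0.007,0.006,0,0.13,12.8,-0.3,0.6],
    [-0.007,0.006,0,0.13,12.8,-0.3,0.6],
  ],
)

```text
t: 30.15
tcp_pos: [0.5795, 0.204, 0.0453]
tool_rot: [-0.561, 0.562, 0.43, -0.429]
wrist_force: [1.0, 0.3, 1.3]
gripper_width: 0.602
```

Call:
jog_arm(
  series=[
    [0,0,0,0,0,0,0],
    [0,0,0,0,0,0,0],
    [0,0,0,0,0,0,0],
    [0,0,0,0,0,0,0],
    [0,0,0,0,0,0,0],
    [0,0,0,0,0,0,0],
  ],
)

```text
t: 30.9
tcp_pos: [0.5794, 0.2037, 0.0455]
tool_rot: [-0.56, 0.563, 0.43, -0.429]
wrist_force: [-0.5, -1.7, 6.3]
gripper_width: 0.179
```

Call:
jog_arm(
  series=[
    [0,0,0,0,-4,0,0],
    [0,0,0,0,-9,0,0],
    [0,0,0,0,-9,0,0],
  ],
)

```text
t: 31.28
tcp_pos: [0.5816, 0.2055, 0.1384]
tool_rot: [-0.56, 0.563, 0.433, -0.427]
wrist_force: [0.3, -0.1, -3.2]
gripper_width: 0.171
```

Run:
```python
from h import *
p,M,s=cur();print(p,s["gripper_width"],s["q"].round(2),s["wrist_force"])
plan([*slabpt(*SL['a1']),.15],Rdown(78.1))
plan([*slabpt(*SL['a2']),.15],Rdown(78.1))
```

```text
[0.5815799  0.20546381 0.13837954] 0.17141774839130694 [ 0.34  0.46 -0.08  1.02 -0.    0.6 ] [ 0.34047117 -0.05491244 -3.20660192]
turn [0.008, -0.056, 0.004] shift [-27.64, -1.3, 3.91] rows>=4.5
turn [0.008, -0.056, 0.004] shift [-21.75, -1.28, 4.24] rows>=3.6
```

Call:
jog_arm(
  series=[
    [0,-0.02,0,-5,-1.3,0.7,0],
    [0,-0.04,0,-10,-1.3,1.4,0],
    [0.008,-0.056,0.004,-15,-1.3,2.1,0],
    [0.008,-0.056,0.004,-20,-1.3,2.8,0],
    [0.008,-0.056,0.004,-25,-1.3,3.5,0],
    [0.008,-0.056,0.004,-27.64,-1.3,3.91,0],
    [0.008,-0.056,0.004,-27.64,-1.3,3.91,0],
    [0.008,-0.056,0.004,-27.64,-1.3,3.91,0],
    [0.008,-0.056,0.004,-27.64,-1.3,3.91,0],
  ],
)

```text
t: 32.4
tcp_pos: [0.469, -0.0516, 0.1471]
tool_rot: [0.55, -0.548, -0.443, 0.449]
wrist_force: [0.3, 0.4, -2.9]
gripper_width: 0.174
```

Run:
```python
from h import *
plan([*slabpt(*SL['a1']),.066],Rdown(78.1));print(sense()["gripper_width"],cur()[0])
```

```text
turn [-0.008, 0.001, -0.005] shift [0.13, 8.1, -0.32] rows>=1.3
0.17355358106234392 [ 0.4689633  -0.05161306  0.1470655 ]
```

Call:
jog_arm(
  series=[
    [-0.008,0,-0.005,0.13,4,-0.2,0],
    [-0.008,0,-0.005,0.13,7.5,-0.2,0],
    [-0.008,0,-0.005,0.13,8.1,-0.2,0],
    [-0.008,0,-0.005,0.13,8.1,-0.2,0],
    [-0.008,0,-0.005,0.13,8.1,-0.2,0],
  ],
)

```text
t: 33.02
tcp_pos: [0.4718, -0.0519, 0.0678]
tool_rot: [-0.548, 0.55, 0.446, -0.445]
wrist_force: [0.6, -0.2, -2.5]
gripper_width: 0.168
```

Run:
```python
from h import *
plan([*slabpt(*SL['a1']),.0605],Rdown(78.1));print(sense()["gripper_width"],cur()[0],sense()["wrist_force"])
c=look("scene","16",(170,130,340,260),4.6)
```

```text
turn [0.003, 0.0, -0.0] shift [0.06, 0.73, 0.03] rows>=0.1
0.1683217435264131 [ 0.47184638 -0.05187604  0.06780706] [ 0.5577461  -0.16950887 -2.454785  ]
```

View pics/scene16.png

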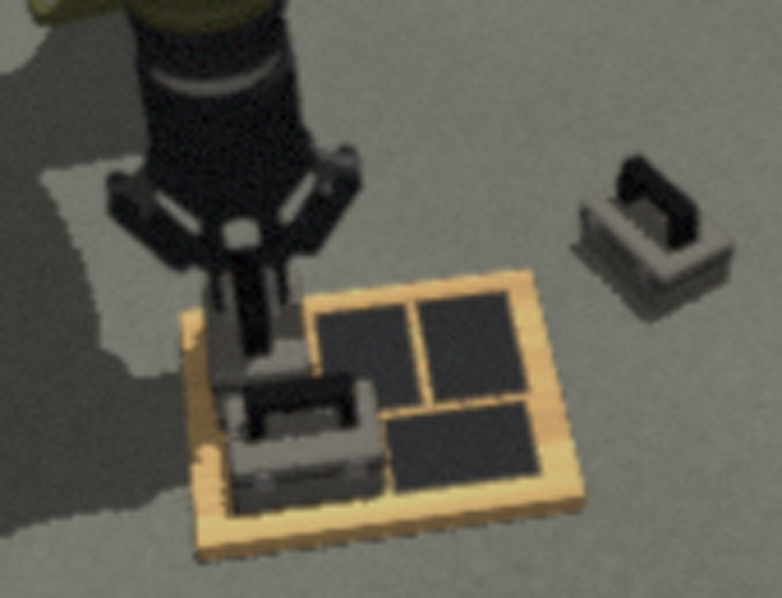

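The case hangs over a1 at crop (255,340), clear of the b1 case. I'll lower and release.

Call:
jog_arm(
  series=[
    [0.003,0,0,0.06,0.4,0.03,0],
    [0.003,0,0,0.06,0.65,0.03,0],
    [0.003,0,0,0.06,0.7,0.03,0],
    [0.003,0,0,0.06,0.7,0.03,0.4],
    [0.003,0,0,0.06,0.7,0.03,0.4],
    [0.003,0,0,0.06,0.7,0.03,0.4],
    [0,0,0,0,-3,0,0.4],
    [0,0,0,0,-7,0,0.4],
    [0,0,0,0,-11,0,0.5],
    [0,0,0,0,-11,0,0.5],
  ],
)

```text
t: 34.33
tcp_pos: [0.4729, -0.0522, 0.1796]
tool_rot: [-0.547, 0.551, 0.447, -0.444]
wrist_force: [-0.7, 0.7, 0.2]
gripper_width: 0.497
```

Run:
```python
from h import *
p,M,s=cur();print(p,s["gripper_width"],s["q"].round(2),s["wrist_force"])
c=look("scene","17",(170,130,340,260),4.6);P=cloud(c)
comps(P,.052,.085,yl=(-.42,.45),xl=(.3,.68))
plan([.4595,.1935,.17],Rdown(103))
```

```text
[ 0.47292315 -0.05217469  0.17957654] 0.49655797465220214 [-0.11  0.2  -0.36  1.   -0.    0.1 ] [-0.65550389  0.73045911  0.1989408 ]
[313 171] 133 rect mm/deg [461.7 193.7  59.3  17.   12.1] zmed 62.5 max 67.0
[389 174] 124 rect mm/deg [541.5 375.4  61.4  16.  -24.1] zmed 62.6 max 67.8
[224 197] 163 rect mm/deg [472.1 -51.9  61.2  18.8 -14.3] zmed 77.2 max 82.4
[ 97 218] 549 rect mm/deg [ 421.9 -354.6   62.3   57.6   -8. ] zmed 66.0 max 70.6
[235 217] 224 rect mm/deg [541.2 -46.9  60.3  31.6  76.2] zmed 76.3 max 81.3
turn [0.004, -0.435, -0.001] shift [23.78, 0.74, 6.23] rows>=3.9
```

View pics/scene17.png

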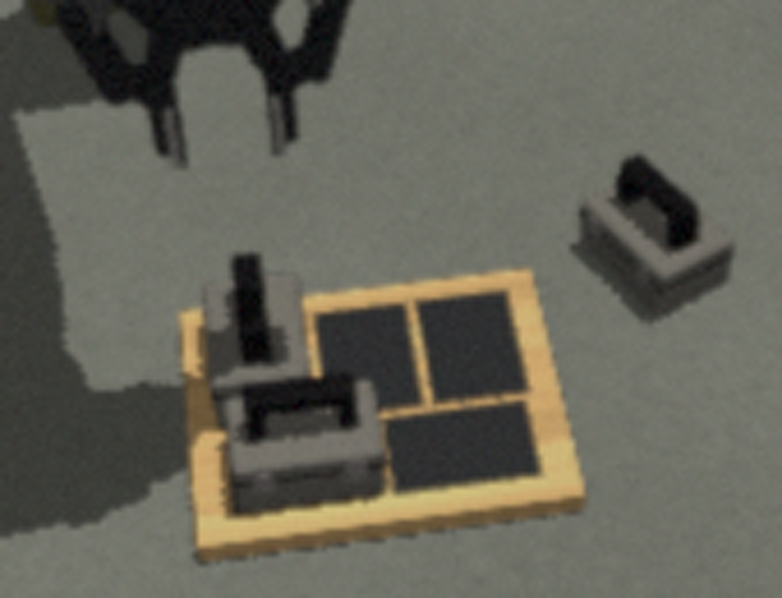

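a1 is filled, with the case at crop (255,330). Next is the case at (459.5, 193.5).

Call:
jog_arm(
  series=[
    [0,-0.1,0,5,0.3,1.3,0.6],
    [0,-0.2,0,10,0.5,2.6,0.6],
    [0,-0.3,0,15,0.74,3.9,0.6],
    [0,-0.4,0,20,0.74,5.2,0.6],
    [0.004,-0.435,0,23.78,0.74,6.23,0.6],
    [0.004,-0.435,0,23.78,0.74,6.23,0.6],
    [0.004,-0.435,0,23.78,0.74,6.23,0.6],
    [0.004,-0.435,0,23.78,0.74,6.23,0.6],
  ],
)

```text
t: 35.38
tcp_pos: [0.4579, 0.1924, 0.1684]
tool_rot: [0.442, -0.44, -0.552, 0.554]
wrist_force: [0.8, 0.5, 1.1]
gripper_width: 0.604
```

Run:
```python
from h import *
p,M,s=cur();print(p,s["gripper_width"],s["q"].round(2))
c=look("scene","18",(200,100,440,280),3.3);P=cloud(c)
comps(P,.054,.067,yl=(.1,.45),xl=(.3,.68))
plan([.4595,.1935,.043],Rdown(102.8))
```

```text
[0.45789354 0.19237977 0.16838039] 0.604450985779019 [ 0.4   0.25 -0.32  1.    0.    0.17]
[313 171] 123 rect mm/deg [461.9 194.7  57.9  18.   13.1] zmed 62.4 max 66.4
[389 173] 116 rect mm/deg [541.4 375.2  58.3  15.7 -24.2] zmed 63.0 max 65.9
turn [-0.004, 0.002, -0.0] shift [0.07, 12.56, -0.22] rows>=2.0
```

View pics/scene18.png

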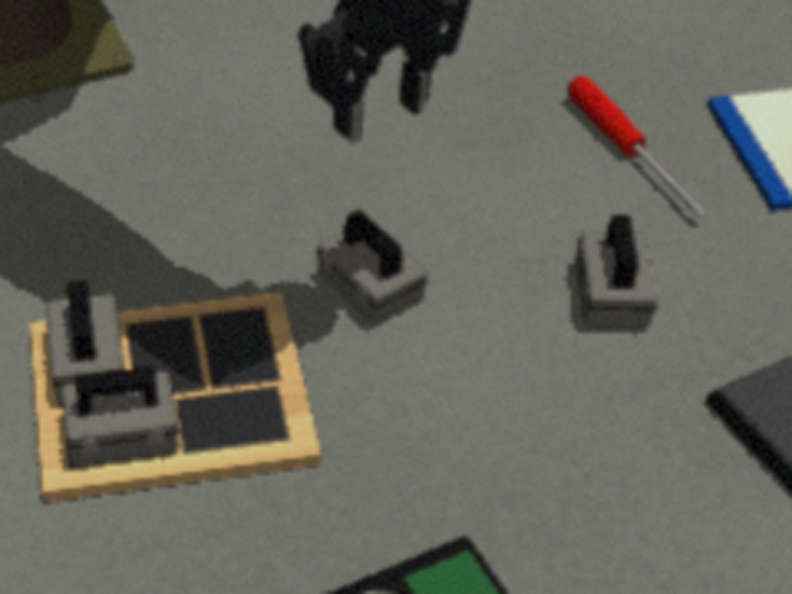

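The case at crop (370,265) hasn't moved and lies under the gripper. I'll descend, grip and lift.

Call:
jog_arm(
  series=[
    [-0.004,0.002,0,0.07,5,-0.2,0.6],
    [-0.004,0.002,0,0.07,10,-0.2,0.6],
    [-0.004,0.002,0,0.07,12.5,-0.2,0.6],
    [-0.004,0.002,0,0.07,12.5,-0.2,0.6],
    [-0.004,0.002,0,0.07,12.5,-0.2,0.6],
  ],
)

```text
t: 36.05
tcp_pos: [0.4606, 0.1946, 0.045]
tool_rot: [-0.441, 0.441, 0.554, -0.552]
wrist_force: [0.7, -0.2, -0.2]
gripper_width: 0.598
```

Call:
jog_arm(
  series=[
    [0,0,0,0,0,0,0],
    [0,0,0,0,0,0,0],
    [0,0,0,0,0,0,0],
    [0,0,0,0,0,0,0],
    [0,0,0,0,0,0,0],
    [0,0,0,0,0,0,0],
  ],
)

```text
t: 36.8
tcp_pos: [0.4607, 0.1947, 0.0451]
tool_rot: [-0.44, 0.441, 0.554, -0.552]
wrist_force: [-0.2, -2.4, 7.2]
gripper_width: 0.169
```

Call:
jog_arm(
  series=[
    [0,0,0,0,-4,0,0],
    [0,0,0,0,-9,0,0],
    [0,0,0,0,-10,0,0],
    [0,0,0,0,-10,0,0],
  ],
)

```text
t: 37.3
tcp_pos: [0.4595, 0.1948, 0.1439]
tool_rot: [-0.441, 0.441, 0.553, -0.553]
wrist_force: [0.4, -0.4, -3.3]
gripper_width: 0.168
```

Run:
```python
from h import *
p,M,s=cur();print(p,s["gripper_width"],s["q"].round(2),s["wrist_force"])
plan([*slabpt(*SL['a2']),.148],Rdown(78.1))
```

```text
[0.45952798 0.19478172 0.1438722 ] 0.16805795826609277 [ 0.4   0.27 -0.36  0.94  0.    0.18] [ 0.36796927 -0.37212042 -3.25755307]
turn [0.001, 0.433, 0.001] shift [-18.9, -0.42, 1.84] rows>=3.0
```

Call:
jog_arm(
  series=[
    [0,0.12,0,-5,-0.4,0.5,0],
    [0,0.24,0,-10,-0.4,1,0],
    [0,0.36,0,-15,-0.4,1.5,0],
    [0,0.433,0,-18.9,-0.42,1.84,0],
    [0,0.433,0,-18.9,-0.42,1.84,0],
    [0,0.433,0,-18.9,-0.42,1.84,0],
    [0,0.433,0,-18.9,-0.42,1.84,0],
  ],
)

```text
t: 38.17
tcp_pos: [0.4831, 0.0073, 0.1472]
tool_rot: [0.549, -0.548, -0.446, 0.446]
wrist_force: [0.3, 0.7, -3.2]
gripper_width: 0.168
```

Run:
```python
from h import *
plan([*slabpt(*SL['a2']),.066],Rdown(78.1));print(sense()["gripper_width"],cur()[0])
```

```text
turn [-0.001, 0.002, 0.0] shift [-0.07, 8.12, -0.1] rows>=1.3
0.16848714534091533 [0.48312676 0.0073043  0.14722691]
```

Call:
jog_arm(
  series=[
    [0,0.002,0,-0.07,4,-0.1,0],
    [0,0.002,0,-0.07,7.5,-0.1,0],
    [0,0.002,0,-0.07,8.1,-0.1,0],
    [0,0.002,0,-0.07,8.1,-0.1,0],
    [0,0.002,0,-0.07,8.1,-0.1,0],
  ],
)

```text
t: 38.8
tcp_pos: [0.4862, 0.0058, 0.0685]
tool_rot: [-0.549, 0.55, 0.446, -0.444]
wrist_force: [0.2, -1.0, -3.2]
gripper_width: 0.171
```

Run:
```python
from h import *
plan([*slabpt(*SL['a2']),.0605],Rdown(78.1));print(sense()["gripper_width"],cur()[0],sense()["wrist_force"])
c=look("scene","19",(170,130,340,260),4.6)
```

```text
turn [0.003, -0.001, 0.001] shift [0.02, 0.8, 0.25] rows>=0.1
0.17078444587504352 [0.48619279 0.00579236 0.06846524] [ 0.17582733 -1.01936636 -3.18951612]
```

View pics/scene19.png

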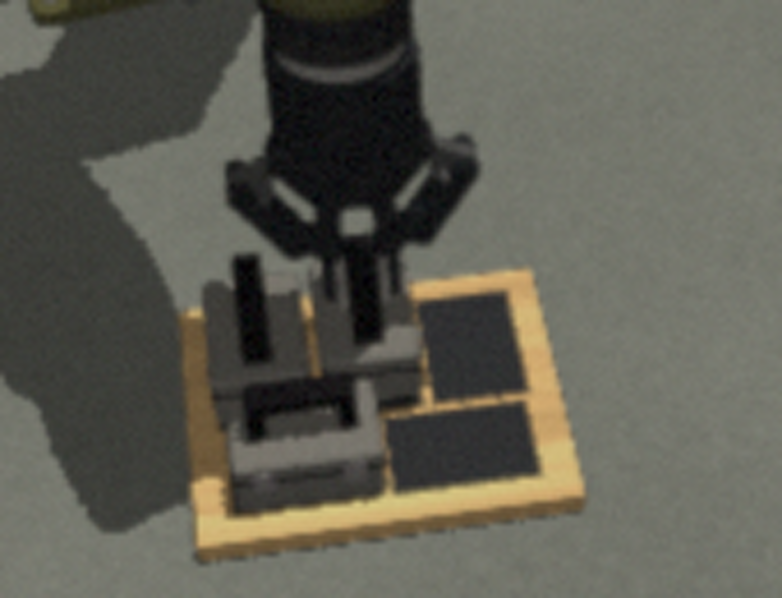

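The case hangs over a2 with a gap to the a1 case. I'll correct it 2.5 mm towards the robot, then lower and release.

Call:
jog_arm(
  series=[
    [0.003,0,0,0.02,0,0.3,0],
    [0.003,0,0,0.02,0.3,0.3,0],
    [0.003,0,0,0.02,0.65,0.3,0],
    [0.003,0,0,0.02,0.8,0.3,0],
    [0.003,0,0,0.02,0.8,0.3,0],
  ],
)

```text
t: 39.48
tcp_pos: [0.4817, 0.006, 0.0601]
tool_rot: [0.55, -0.549, -0.444, 0.445]
wrist_force: [-3.2, -0.9, 9.0]
gripper_width: 0.17
```

Call:
jog_arm(
  series=[
    [0,0,0,0,0,0,0.4],
    [0,0,0,0,0,0,0.4],
    [0,0,0,0,0,0,0.4],
    [0,0,0,0,-3,0,0.4],
    [0,0,0,0,-7,0,0.4],
    [0,0,0,0,-11,0,0.5],
    [0,0,0,0,-11,0,0.5],
  ],
)

```text
t: 40.35
tcp_pos: [0.4849, 0.0063, 0.1721]
tool_rot: [-0.549, 0.55, 0.446, -0.443]
wrist_force: [0.5, -0.4, -0.0]
gripper_width: 0.505
```

Run:
```python
from h import *
p,M,s=cur();print(p,s["gripper_width"],s["q"].round(2),s["wrist_force"])
c=look("scene","20",(170,130,340,260),4.6);P=cloud(c)
comps(P,.052,.085,yl=(-.42,.45),xl=(.3,.68))
plan([.5405,.3747,.17],Rdown(65.8))
```

```text
[0.4848645  0.00625176 0.17213114] 0.5045771284978812 [ 0.01  0.22 -0.35  0.99  0.    0.22] [ 0.49883808 -0.38347369 -0.00497721]
[389 174] 118 rect mm/deg [542.1 375.1  58.4  16.8 -24.5] zmed 62.8 max 66.8
[248 194] 168 rect mm/deg [483.    9.8  61.6  23.   -9.8] zmed 77.1 max 81.7
[224 197] 159 rect mm/deg [471.5 -50.9  60.5  21.  -10.4] zmed 77.2 max 82.0
[ 97 218] 549 rect mm/deg [ 422.4 -354.8   60.3   57.1   -9.5] zmed 66.1 max 70.1
[235 217] 223 rect mm/deg [541.  -45.   58.3  32.3  76.8] zmed 76.6 max 82.2
turn [0.001, 0.213, 0.001] shift [37.23, 0.07, 2.09] rows>=6.0
```

View pics/scene20.png

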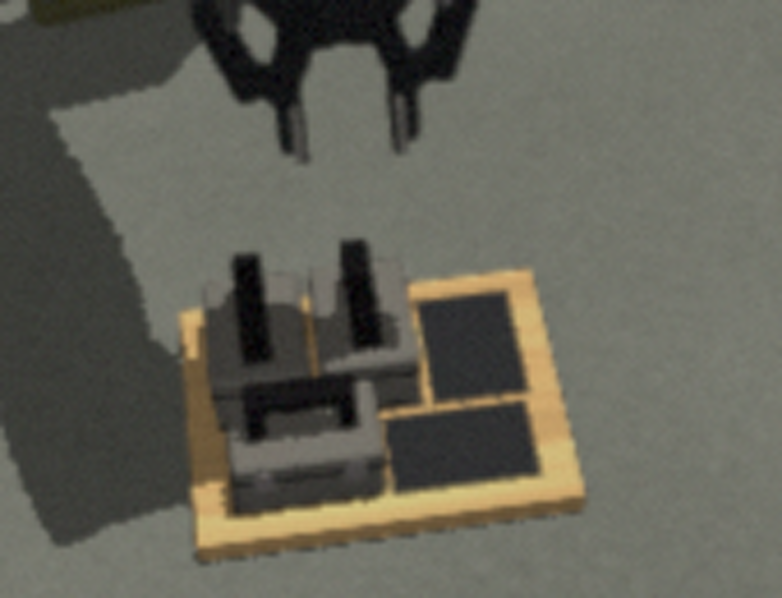

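a2 is filled at crop (360,330), with a visible gap to a1. The last case is at (540.5, 374.7).

Call:
jog_arm(
  series=[
    [0,0.05,0,6,0,0.3,0.6],
    [0,0.1,0,12,0,0.7,0.6],
    [0,0.15,0,18,0,1,0.6],
    [0,0.2,0,24,0,1.4,0.6],
    [0,0.213,0,30,0,1.7,0.6],
    [0,0.213,0,37.23,0.07,2.09,0.6],
    [0,0.213,0,37.23,0.07,2.09,0.6],
    [0,0.213,0,37.23,0.07,2.09,0.6],
    [0,0.213,0,37.23,0.07,2.09,0.6],
    [0,0.213,0,37.23,0.07,2.09,0.6],
  ],
)

```text
t: 41.65
tcp_pos: [0.5391, 0.373, 0.1688]
tool_rot: [0.595, -0.593, -0.383, 0.384]
wrist_force: [-0.1, 0.5, 0.4]
gripper_width: 0.601
```

Run:
```python
from h import *
p,M,s=cur();print(p,s["gripper_width"],s["q"].round(2))
c=look("scene","21",(200,100,440,280),3.3);P=cloud(c)
comps(P,.054,.067,yl=(.1,.45),xl=(.3,.68))
c=look("top","21");P=cloud(c)
comps(P,.054,.067,yl=(.1,.45),xl=(.3,.68))
plan([.5405,.3747,.043],Rdown(65.8))
```

```text
[0.53912926 0.37296642 0.16875799] 0.6013849704357543 [0.6  0.52 0.1  1.15 0.   1.03]
[389 174] 117 rect mm/deg [541.5 375.2  61.2  16.9 -23.4] zmed 62.7 max 66.7
[166 213] 24 rect mm/deg [560.8 364.1  16.1   9.7  64.4] zmed 63.6 max 67.0
[159 227] 31 rect mm/deg [522.5 381.   16.7  15.9  -3.5] zmed 62.5 max 66.5
turn [-0.003, -0.002, 0.0] shift [0.16, 12.6, -0.09] rows>=2.0
```

View pics/scene21.png

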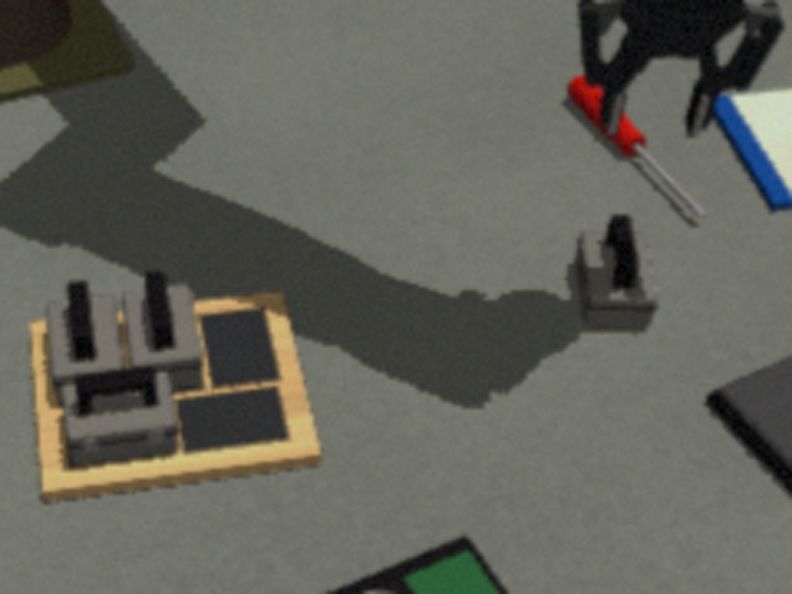

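The last case at crop (617,275) hasn't moved, and the screwdriver is well clear of the fingers. I'll grip and lift.

Call:
jog_arm(
  series=[
    [-0.003,-0.002,0,0.16,5,-0.1,0.6],
    [-0.003,-0.002,0,0.16,10,-0.1,0.6],
    [-0.003,-0.002,0,0.16,12.5,-0.1,0.6],
    [-0.003,-0.002,0,0.16,12.5,-0.1,0.6],
    [-0.003,-0.002,0,0.16,12.5,-0.1,0.6],
  ],
)

```text
t: 42.38
tcp_pos: [0.5415, 0.3762, 0.0451]
tool_rot: [-0.593, 0.594, 0.385, -0.384]
wrist_force: [-0.1, 0.1, -0.2]
gripper_width: 0.601
```

Call:
jog_arm(
  series=[
    [0,0,0,0,0,0,0],
    [0,0,0,0,0,0,0],
    [0,0,0,0,0,0,0],
    [0,0,0,0,0,0,0],
    [0,0,0,0,0,0,0],
    [0,0,0,0,0,0,0],
  ],
)

```text
t: 43.12
tcp_pos: [0.541, 0.3757, 0.0451]
tool_rot: [-0.593, 0.594, 0.385, -0.384]
wrist_force: [-1.2, -2.9, 6.7]
gripper_width: 0.172
```

Call:
jog_arm(
  series=[
    [0,0,0,0,-4,0,0],
    [0,0,0,0,-9,0,0],
    [0,0,0,0,-10,0,0],
    [0,0,0,0,-10,0,0],
  ],
)

```text
t: 43.62
tcp_pos: [0.5404, 0.376, 0.1433]
tool_rot: [-0.593, 0.593, 0.385, -0.384]
wrist_force: [-0.8, 0.1, -4.4]
gripper_width: 0.17
```

Run:
```python
from h import *
p,M,s=cur();print(p,s["gripper_width"],s["q"].round(2),s["wrist_force"])
plan([*slabpt(*SL['a3']),.148],Rdown(78.1))
```

```text
[0.54036516 0.37596037 0.14333924] 0.16994704747049696 [ 0.61  0.53  0.06  1.1  -0.    1.03] [-0.75397585  0.05703664 -4.44554266]
turn [0.0, -0.213, 0.0] shift [-30.27, -0.47, -8.68] rows>=5.0
```

Call:
jog_arm(
  series=[
    [0,-0.05,0,-5,-0.47,-1.4,0],
    [0,-0.1,0,-10,-0.47,-2.8,0],
    [0,-0.15,0,-15,-0.47,-4.2,0],
    [0,-0.2,0,-20,-0.47,-5.6,0],
    [0,-0.213,0,-25,-0.47,-7,0],
    [0,-0.213,0,-30.27,-0.47,-8.68,0],
    [0,-0.213,0,-30.27,-0.47,-8.68,0],
    [0,-0.213,0,-30.27,-0.47,-8.68,0],
    [0,-0.213,0,-30.27,-0.47,-8.68,0],
  ],
)

```text
t: 44.75
tcp_pos: [0.4957, 0.0651, 0.1475]
tool_rot: [0.549, -0.549, -0.446, 0.446]
wrist_force: [0.8, 0.4, -2.5]
gripper_width: 0.172
```

Run:
```python
from h import *
plan([*slabpt(*SL['a3']),.066],Rdown(78.1));print(sense()["gripper_width"],cur()[0])
```

```text
turn [-0.001, 0.001, -0.0] shift [-0.08, 8.15, -0.05] rows>=1.3
0.17196414995190124 [0.49573521 0.06511215 0.14748294]
```

Call:
jog_arm(
  series=[
    [0,0,0,-0.08,4,0.1,0],
    [0,0,0,-0.08,7.5,0.15,0],
    [0,0,0,-0.08,8.1,0.15,0],
    [0,0,0,-0.08,8.1,0.15,0],
    [0,0,0,-0.08,8.1,0.15,0],
  ],
)

```text
t: 45.38
tcp_pos: [0.496, 0.0642, 0.0687]
tool_rot: [-0.548, 0.55, 0.447, -0.445]
wrist_force: [-0.2, -0.1, -3.2]
gripper_width: 0.171
```

Run:
```python
from h import *
plan([*slabpt(*SL['a3']),.0605],Rdown(78.1));print(sense()["gripper_width"],cur()[0],sense()["wrist_force"])
c=look("scene","22",(170,130,340,260),4.6)
```

```text
turn [0.003, 0.001, 0.001] shift [0.0, 0.82, 0.0] rows>=0.1
0.1705312963740859 [0.49596564 0.06417131 0.06874747] [-0.16606447 -0.09006253 -3.20842826]
```

View pics/scene22.png

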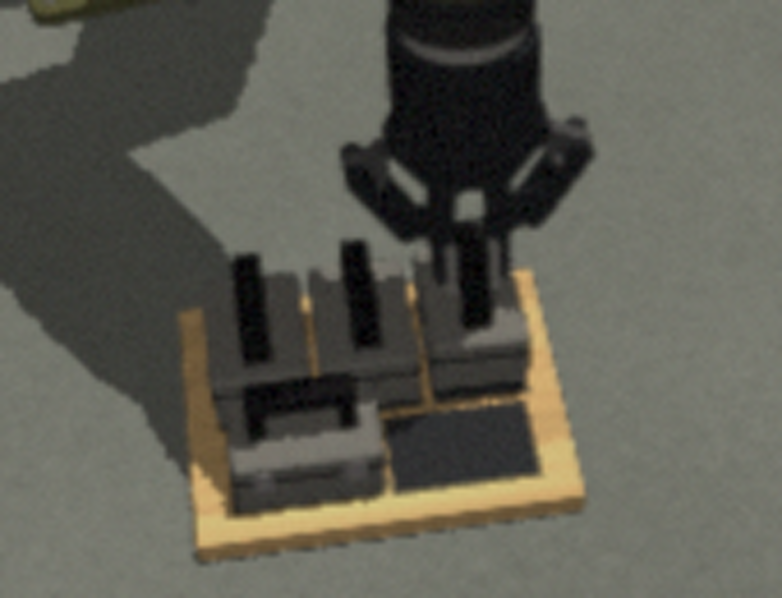

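The last case hangs over a3 at crop (475,320), with gaps to its neighbours. I'll lower and release, then clear the arm away.

Call:
jog_arm(
  series=[
    [0.003,0,0,0,0.4,0,0],
    [0.003,0,0,0,0.75,0,0],
    [0.003,0,0,0,0.8,0,0],
    [0.003,0,0,0,0.8,0,0],
    [0.003,0,0,0,0.8,0,0.4],
    [0.003,0,0,0,0.8,0,0.4],
    [0.003,0,0,0,0.8,0,0.4],
    [0,0,0,0,-3,0,0.4],
    [0,0,0,0,-8,0,0.4],
    [0,0,0,0,-14,0,0.4],
    [0,0,0,0,-18,5,0.4],
    [0,0,0,0,-18,5,0.4],
  ],
)

```text
t: 46.92
tcp_pos: [0.4449, 0.0745, 0.2506]
tool_rot: [-0.548, 0.55, 0.447, -0.444]
wrist_force: [0.6, 0.3, 0.4]
gripper_width: 0.399
```

Call:
jog_arm(
  series=[
    [0,0,0,6,-2,0,0.5],
    [0,0,0,12,-4,2,0.5],
    [0,0,0,18,-5,5,0.5],
    [0,0,0,24,-5,8,0.5],
    [0,0,0,24,-5,8,0.5],
    [0,0,0,24,-5,8,0.5],
    [0,0,0,24,-5,8,0.5],
  ],
)

```text
t: 47.8
tcp_pos: [0.417, 0.3239, 0.2967]
tool_rot: [-0.549, 0.55, 0.445, -0.446]
wrist_force: [0.7, -0.4, -0.1]
gripper_width: 0.502
```

Run:
```python
from h import *
p,M,s=cur();print(p,s["gripper_width"],s["wrist_force"],s["t"])
for k,v in SL.items():print(k,(slabpt(*v)*1000).round(1))
for n in("scene","top"):
    c=look(n,"23");P=cloud(c);print(n)
    comps(P,.055,.085,yl=(-.43,.17),xl=(.36,.66))
    print(" lids");comps(P,.045,.056,yl=(-.2,.2),xl=(.36,.66));
    print(" multimeter etc");comps(P,.028,.042,yl=(-.25,.15),xl=(.68,.85),minn=200)
```

```text
[0.41695526 0.32386516 0.29668988] 0.5022271872288941 [ 0.70053761 -0.40748537 -0.13111757] 47.8
a1 [471.7 -51.2]
a2 [483.8   6.5]
a3 [496.   64.2]
b1 [545.5 -50. ]
b2 [563.1  33.2]
scene
[271 191] 156 rect mm/deg [496.6  63.5  61.6  16.2 -11.6] zmed 77.5 max 82.3
[248 193] 152 rect mm/deg [481.4   7.4  61.   16.  -11.7] zmed 77.2 max 81.0
[224 197] 152 rect mm/deg [470.1 -50.9  63.8  16.  -11.8] zmed 77.6 max 83.3
[ 97 218] 524 rect mm/deg [ 421.5 -354.6   61.4   57.6   -9.2] zmed 66.1 max 70.6
[235 217] 212 rect mm/deg [547.2 -47.   57.5  17.9  77.1] zmed 76.8 max 81.5
 lids
[271 198] 380 rect mm/deg [495.3  64.2  84.4  55.8 -12.7] zmed 50.3 max 55.9
[248 199] 388 rect mm/deg [482.    6.7  81.4  55.  -13. ] zmed 50.2 max 55.1
[225 203] 392 rect mm/deg [470.6 -50.8  81.8  54.7 -12.1] zmed 50.4 max 56.0
[236 225] 437 rect mm/deg [548.3 -47.1  79.9  55.1  77.1] zmed 50.2 max 55.6
 multimeter etc
[322 286] 1811 rect mm/deg [772.6  79.4 138.8  74.4 -86. ] zmed 32.0 max 42.0
[226 332] 229 rect mm/deg [ 796.9 -159.2   88.4   30.3   86. ] zmed 36.1 max 41.9
top
[319 221] 144 rect mm/deg [546.4 -47.5  59.5  22.   80.6] zmed 78.7 max 84.8
[278 239] 146 rect mm/deg [492.6  61.8  57.1  24.2 -11.4] zmed 78.9 max 84.2
[299 245] 143 rect mm/deg [480.8   6.4  62.7  18.7 -11.4] zmed 79.6 max 84.5
[321 250] 151 rect mm/deg [464.2 -50.6  65.1  23.6 -17.5] zmed 78.6 max 84.5
[436 270] 487 rect mm/deg [ 419.3 -356.3   59.1   56.1   81.7] zmed 67.5 max 76.0
 lids
[319 222] 406 rect mm/deg [544.4 -48.2  79.8  55.   78.8] zmed 51.3 max 56.0
[289 243] 827 rect mm/deg [486.   33.9 113.6  82.   77.5] zmed 51.3 max 56.0
[320 251] 419 rect mm/deg [467.6 -52.   79.8  55.  -11.4] zmed 51.0 max 56.0
 multimeter etc
[274 142] 1153 rect mm/deg [768.5  78.6 139.3  74.6 -84.7] zmed 33.3 max 41.9
```

View pics/scene23.png

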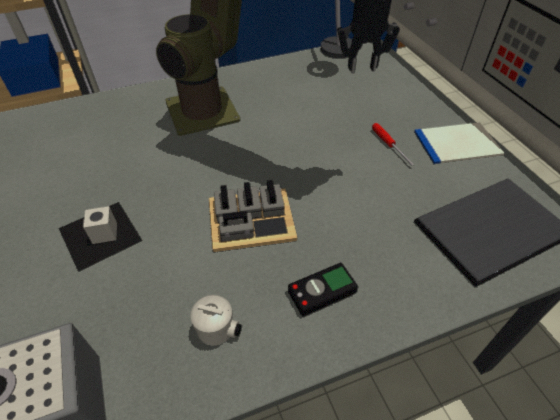

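View pics/top23.png

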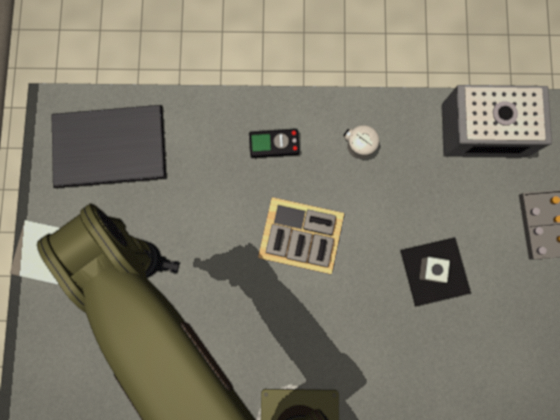

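All four cases stand on their rectangles and the housing is mouth-down on the mat. Since something may still get knocked, I'll wait a little and check once more before handing in.

Call:
jog_arm(
  series=[
    [0,0,0,0,0,0,0.5],
    [0,0,0,0,0,0,0.5],
    [0,0,0,0,0,0,0.5],
    [0,0,0,0,0,0,0.5],
    [0,0,0,0,0,0,0.5],
    [0,0,0,0,0,0,0.5],
    [0,0,0,0,0,0,0.5],
    [0,0,0,0,0,0,0.5],
    [0,0,0,0,0,0,0.5],
    [0,0,0,0,0,0,0.5],
    [0,0,0,0,0,0,0.5],
    [0,0,0,0,0,0,0.5],
  ],
)

```text
t: 49.4
tcp_pos: [0.4166, 0.3253, 0.2973]
tool_rot: [-0.549, 0.549, 0.445, -0.445]
wrist_force: [0.7, 0.9, 0.3]
gripper_width: 0.5
```

Call:
jog_arm(
  series=[
    [0,0,0,0,0,0,0.5],
    [0,0,0,0,0,0,0.5],
    [0,0,0,0,0,0,0.5],
    [0,0,0,0,0,0,0.5],
    [0,0,0,0,0,0,0.5],
    [0,0,0,0,0,0,0.5],
    [0,0,0,0,0,0,0.5],
    [0,0,0,0,0,0,0.5],
    [0,0,0,0,0,0,0.5],
    [0,0,0,0,0,0,0.5],
    [0,0,0,0,0,0,0.5],
    [0,0,0,0,0,0,0.5],
  ],
)

```text
t: 50.9
tcp_pos: [0.4166, 0.3253, 0.2973]
tool_rot: [-0.549, 0.549, 0.446, -0.445]
wrist_force: [-0.2, 0.6, -0.2]
gripper_width: 0.5
```

Run:
```python
from h import *
c=look("scene","24",(40,130,340,300),2.6);P=cloud(c);print(sense()["t"])
comps(P,.055,.085,yl=(-.43,.17),xl=(.36,.66))
```

```text
50.95
[271 191] 152 rect mm/deg [496.5  63.3  60.8  15.9 -11.4] zmed 77.5 max 82.4
[248 193] 151 rect mm/deg [481.    7.4  59.8  16.  -11.5] zmed 77.7 max 81.8
[224 196] 149 rect mm/deg [471.8 -51.2  60.6  15.9 -11.8] zmed 77.3 max 81.2
[ 97 218] 520 rect mm/deg [ 423.  -354.7   59.1   57.7   -7.9] zmed 66.3 max 71.1
[235 216] 209 rect mm/deg [547.  -46.9  57.4  20.3  77. ] zmed 76.9 max 82.0
```

View pics/scene24.png

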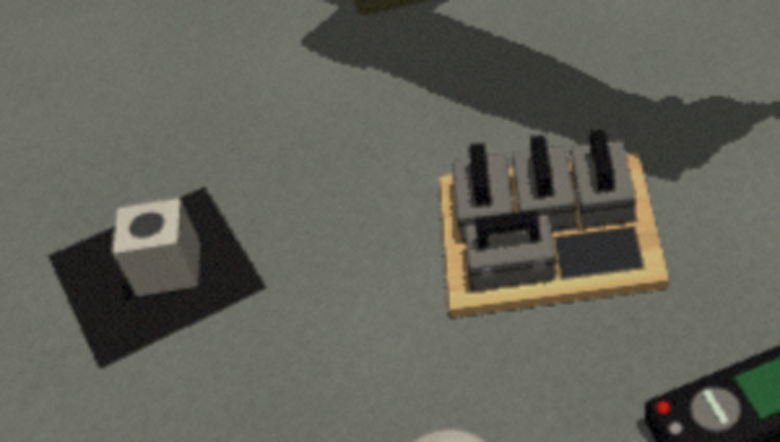

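The last look shows the row of three full, one case on b1 (510,250) and the housing mouth-down on the mat (155,245). Nothing has moved, so I'm handing in.

```bash
python3 -c "
from cell import hand_in
print(hand_in())"
```

```text
the job is handed in; nothing more can be done
None
```

The housing is mouth-down on the mat, all four cases I could see are packed on the slab, and the job is handed in at about 51 s. `hand_in()` reports no verdict, so success is judged only from my own checks.

- **Housing:** I carried it to the mat, re-gripped it from the side, turned it over by rolling the wrist half a turn, and let go. It sits about 11 mm from the mat's centre and wholly on it. At release it was tilted about 20° and a few millimetres above the mat, and it settled flat.
- **Cases:** a1, a2 and a3 are full and the fourth case is on b1. In the final pictures they stand upright within about 3 mm and 2° of their rectangles. The two cameras disagreed by up to about 5 mm, mostly in x, so I averaged them; all readings stay inside the 10 mm limit.
- **Case count:** I found no fifth case in any view. A small area behind the large box at the back right was hidden from the cameras.
- **Bystanders and end state:** The multimeter measured unmoved. The sensor head and screwdriver look unmoved in the pictures. I saw no knocked object, and the arm ended open and clear of everything.

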